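Put the measured sample discs away in the dry cabinet and hang its door

TASK

Put every sample disc that lies on the bench away in the clear dry cabinet, coated face up, each resting in the pair of ledges of its handle's colour and slid fully home; the coated faces must not be touched with the gripper. Then take the cabinet's lift-off door out of its rack, lower both knuckles fully onto the two pintle pins, and swing it shut. Leave the cup, the parts box and the bottle where they are.

Things in the scene. Friction and masses are not known exactly. Their poses are not given: they have to be found in the camera images.
- cabinet: Clear acrylic dry cabinet, fixed, 156 deep x 112 wide x 232 mm high, front open above a 38 mm plinth. Origin on the bench under it; x points to its back, y to its left seen from the robot. Front edges at x = -80 mm, back wall inside at +70, inner width 100, roof underside at 226. Slots are pairs of coloured ledges along the side walls: tops at 55 red, 87 yellow, 119 blue, 151 mm green.
- slot_red (a point): Where the red carrier's origin is when home in the red slot (lowest; ledge tops at 55 mm, pitch 32), x = +22 mm in the cabinet; axes as the cabinet's. Ledges 4 mm thick, 16 wide: 28 mm clear height between pairs, 68 mm free between left and right. The back wall stops a disc 3 mm farther in. Handles end up one above another: a loaded upper slot hampers work on lower ones.
- slot_yellow (a point): Where the yellow carrier's origin is when home in the yellow slot (second; ledge tops at 87 mm, pitch 32), x = +22 mm in the cabinet; axes as the cabinet's. Ledges 4 mm thick, 16 wide: 28 mm clear height between pairs, 68 mm free between left and right. The back wall stops a disc 3 mm farther in. Handles end up one above another: a loaded upper slot hampers work on lower ones.
- slot_blue (a point): Where the blue carrier's origin is when home in the blue slot (third; ledge tops at 119 mm, pitch 32), x = +22 mm in the cabinet; axes as the cabinet's. Ledges 4 mm thick, 16 wide: 28 mm clear height between pairs, 68 mm free between left and right. The back wall stops a disc 3 mm farther in. Handles end up one above another: a loaded upper slot hampers work on lower ones.
- slot_green (a point): Where the green carrier's origin is when home in the green slot (top; ledge tops at 151 mm, pitch 32), x = +22 mm in the cabinet; axes as the cabinet's. Ledges 4 mm thick, 16 wide: 28 mm clear height between pairs, 68 mm free between left and right. The back wall stops a disc 3 mm farther in. Handles end up one above another: a loaded upper slot hampers work on lower ones.
- carrier_red: Sample carrier: aluminium disc 90 mm across, 4 thick, dark coated wafer (68 x 2 mm) on top, red bar handle 14 wide, 20 high (underside flush with the disc's), along -x from 40 to 98 mm from the disc's centre. 100 g. Origin: centre of the disc's underside; x away from the handle, z out of the coated face. Starts flat on the bench, handle roughly towards the robot. May be absent (None).
- carrier_yellow: Sample carrier: aluminium disc 90 mm across, 4 thick, dark coated wafer (68 x 2 mm) on top, yellow bar handle 14 wide, 20 high (underside flush with the disc's), along -x from 40 to 98 mm from the disc's centre. 100 g. Origin: centre of the disc's underside; x away from the handle, z out of the coated face. Starts flat on the bench, handle roughly towards the robot. May be absent (None).
- carrier_blue: Sample carrier: aluminium disc 90 mm across, 4 thick, dark coated wafer (68 x 2 mm) on top, blue bar handle 14 wide, 20 high (underside flush with the disc's), along -x from 40 to 98 mm from the disc's centre. 100 g. Origin: centre of the disc's underside; x away from the handle, z out of the coated face. Starts flat on the bench, handle roughly towards the robot. May be absent (None).
- carrier_green: Sample carrier: aluminium disc 90 mm across, 4 thick, dark coated wafer (68 x 2 mm) on top, green bar handle 14 wide, 20 high (underside flush with the disc's), along -x from 40 to 98 mm from the disc's centre. 100 g. Origin: centre of the disc's underside; x away from the handle, z out of the coated face. Starts flat on the bench, handle roughly towards the robot. May be absent (None).
- door: Loose lift-off door, 0.22 kg, leaf 112 wide (y +-56) x 186 high x 10 mm thick, clear with grey frame. Origin: middle of its bottom edge; y to the hinge edge, -x the outer face (knob 25 mm proud at y -44, z 100). Shut, it is oriented as the cabinet, 38 mm above the bench; it opens towards the robot past 90 deg. Starts upright in the rack, hinge edge away from the robot. No latch; sags 0.04 rad when hung.
- knuckle_low (a point): Centre of the underside of the door's lower knuckle: a steel ring round a vertical axis, hole 10 mm, outside 18 mm, 18 mm high, at y = +66 mm, z = 22 mm in the door's frame.
- knuckle_high (a point): The same for the upper knuckle, at y = +66 mm, z = 132 mm in the door's frame.
- door_edge (a point): Middle of the door's free edge (y = -56 mm, z = 93 mm in the door's frame).
- pin_low (a point): Lower pintle on the cabinet's left front corner: the point is on the pin's axis at the shoulder (16 mm across) on which the knuckle comes to rest, x = -86, y = +66, z = 60 mm in the cabinet's frame. The upright pin is 6.4 mm thick with a rounded top 24 mm above this point.
- pin_high (a point): The same for the upper pintle, z = 170 mm.
- rack: Grey bench rack, fixed: base 110 x 90 x 6 mm; the door stands on the base in the slot 13 mm wide between the two middle cheeks, 42 mm deep; cheek tops 47 mm above the bench. Origin: on the bench under its middle; axes as those of the door standing in it.
- paper_cup: Paper cup, 74 mm across, 85 mm high, not part of the job. Origin: centre of its underside.
- parts_box: Clear open box with small compartments, 75 x 120 x 40 mm, not part of the job. Origin: centre of its underside.
- water_bottle: White bottle, 60 mm across, 150 mm high, not part of the job. Origin: centre of its underside.
- wafer_red: The dark coated wafer on the red-handled carrier, 68 mm across, its top 6 mm above the carrier's underside; not to be touched with the gripper. Origin and axes as the carrier's.
- wafer_yellow: The dark coated wafer on the yellow-handled carrier, 68 mm across, its top 6 mm above the carrier's underside; not to be touched with the gripper. Origin and axes as the carrier's.
- wafer_blue: The dark coated wafer on the blue-handled carrier, 68 mm across, its top 6 mm above the carrier's underside; not to be touched with the gripper. Origin and axes as the carrier's.
- wafer_green: The dark coated wafer on the green-handled carrier, 68 mm across, its top 6 mm above the carrier's underside; not to be touched with the gripper. Origin and axes as the carrier's.
Mind the look-alikes: they are no part of the job. What is shaped like the carrier_green but turquoise is not meant. Leave any orange look-alike of the carrier_yellow alone.

How it is judged:
By the outcome, as a careful person would: the job done as asked, in the order asked, and still so for the second after the job is handed in, with the robot touching nothing.
Of carrier_red, carrier_yellow, carrier_blue, carrier_green only 3 to 4 are there at a start; the rules pass over those that are not, and their reading is None.
At some moment in a run one of carrier_red, carrier_yellow, carrier_blue, carrier_green may be knocked a few centimetres aside while the robot is not near it.
It also fails if it takes over 210 s, if anything falls off the work surface, if the arm or the gripper's body presses on something with over 40 N, if the wrist force passes 120 N, or if a joint passes its speed limit or range.

ROBOT

A 6-joint arm with a two-finger parallel gripper is mounted at the origin on the work surface. World frame = base frame: x ahead of the robot, y to its left, z up, the work surface at z = 0. Lengths are in m, angles in rad, forces in N, time in s.
With the tool pointing down it reaches from about 0.225 to 0.875 m from the base axis. Payload 3.4 kg.
Tool frame: the origin (TCP) lies between the finger pads; the fingertips stand 19 mm ahead of it and the grasp point (between the pads) is the TCP; z points along the fingers, y is the line along which they close (so a half turn about z gives the same grasp; the last joint's range is limited). The gripper opens to 85 mm and grips with 20 to 120 N. Pads are 22 mm wide; open, the fingers measure 114 mm over their backs; the gripper's body (76 mm by 85 mm) begins 54 mm behind the grasp point. The pads swing forward as they close: fully open they stand 13 mm farther back than shut.
Start: joints at [-1.425, 0.276, 1.505, -0, 1.361, -0.121], TCP at [0.152, -0.555, 0.25] pointing down, gripper open.
Joint ranges: [-2.89, 2.89], [-0.75, 2.08], [0.22, 2.7], [-1.18, 4.32], [0.11, 2.71], [-2.7, 2.7]. Speed limits (rad/s): [2.57, 2.57, 3.14, 3.14, 3.14, 3.14].

INTERFACE

Orientations are given as a unit quaternion [w, x, y, z].
In Python, from rig import get_state, imaging, ticket gives the robot as it stands. The module is installed in compiled form; this text tells all that it offers.
- The arm moves only by the shell command python3 -m inch 'ROWS' [FORCE]. ROWS is JSON, a list of rows, each an object with "claw": the opening, from -1 (shut) to 1 (fully open); "travel": the shift along the world's x, y, z in units of 200 mm (1.0 is 200 mm), a list of three; "turn": the turn about the world's z in units of 180 degrees (1.0 is 180 degrees). A call has 1 to 5 rows; each row is the pose to reach, as a shift and turn from the pose commanded when the call began, turning the shorter way round; what a row does not reach only later rows make up. A row lasts 1/10 s, in which the tool goes at most 50 mm and 8.59 degrees, less where a joint would pass 70% of its speed; a pose out of reach is approached as far as the arm can. A call with a number of a shift or a turn outside -1 to 1 is refused whole. A call with a gripper value outside its range is refused whole. The fingers move at their own pace and stop on an object; FORCE is the grip in N (left out, the last holds). Time passes only in rows, so rows that repeat a pose let the fingers close. It gives the time, the measured TCP pose, the force, the opening and the grip force at its end, in the units of the state.
- get_state(): the state, without advancing time (a new reading comes with each control period).
- imaging.get_image(name): name is "side" or "top" or "wrist"; returns the picture (420x560x3 uint8, red, green, blue); there is no depth.
- imaging.camera_params(name): a dict with "camera_matrix" (3x3 intrinsics, pixels), "k1" (the pictures are not rectified: a ray, as slopes to the right and down, at radius r is drawn at 1 + k1 r^2 times it, then the intrinsics apply), "cam_to_world" (4x4, takes a point from camera to world coordinates); the wrist camera has in their place "T_tool_cam" (4x4, takes a point from camera to tool coordinates, whose origin is the TCP and whose axes are the flange's). Camera axes: x right, y down, z forward; pixel columns grow to the right and rows downward; lengths in m; the calibration is good to about 2 mm. A picture is of the moment at which its call begins: read the wrist's pose just before it. camera_params takes no time and is no camera call.
- ticket.sign_off(): hands the job in; it is judged then, once.
The state is a dict: "clock": time; "qpos": joint angles; "qd": joint speeds; "effort": joint torques, N m; "position": TCP position; "ee_rot": TCP orientation; "contact_force": force on the tool from outside, world axes, zero at the start; "moment": the same for the moment, N m; "width": finger opening in m; "gripper_force": force on a finger pad.
Only numpy, scipy, OpenCV 4.12 (cv2) and the standard library are available. Lean on these libraries where they do the work, as an engineer would, in place of code of your own. Each camera call takes 0.05 s, during which the arm holds its last target. There are 200 camera calls.

## Working session

There is one attempt and no reset: what is moved stays moved. The work goes in short steps, Python scripts to look and compute and a shell command to move; the robot and the scene stay as the last step left them, time stands still between calls to the robot, and variables do not carry over. Pictures are saved under pics/ and viewed, at most 14 in all, crops included, and the job is handed in when it is done.

```bash
mkdir -p pics; cat > h.py <<'E'
import numpy as np, cv2
from rig import get_state, imaging, ticket
from scipy.spatial.transform import Rotation as R
def T_tool(s):
    q=s['ee_rot'];T=np.eye(4);T[:3,:3]=R.from_quat([q[1],q[2],q[3],q[0]]).as_matrix();T[:3,3]=s['position'];return T
def cam(name):
    s=get_state();p=imaging.camera_params(name)
    T=np.array(p['cam_to_world']) if name!='wrist' else T_tool(s)@np.array(p['T_tool_cam'])
    return np.array(p['camera_matrix']),p['k1'],T
def shot(name,fn=None):
    c=cam(name);im=imaging.get_image(name)
    if fn: cv2.imwrite('pics/'+fn,im[:,:,::-1])
    return im,c
def ray(c,uv):
    K,k1,T=c;d=np.array([(uv[0]-K[0,2])/K[0,0],(uv[1]-K[1,2])/K[1,1]]);u=d.copy()
    for _ in range(20): u=d/(1+k1*(u@u))
    v=T[:3,:3]@np.r_[u,1];return T[:3,3],v/np.linalg.norm(v)
def onz(c,uv,z):
    o,v=ray(c,uv);return o+v*(z-o[2])/v[2]
def proj(c,P):
    K,k1,T=c;q=T[:3,:3].T@(np.asarray(P,float)-T[:3,3]);u=q[:2]/q[2];u=u*(1+k1*(u@u));return np.array([K[0,0]*u[0]+K[0,2],K[1,1]*u[1]+K[1,2]])
def tri(c1,uv1,c2,uv2):
    o1,a=ray(c1,uv1);o2,b=ray(c2,uv2);M=np.c_[a,-b];t=np.linalg.lstsq(M,o2-o1,rcond=None)[0]
    return (o1+a*t[0]+o2+b*t[1])/2,np.linalg.norm(o1+a*t[0]-o2-b*t[1])
E
python3 - <<'E'
from h import *
for n in('top','side','wrist'):
    im,c=shot(n,n+'0.png');print(n,c[0].round(1).tolist(),c[1],c[2].round(3).tolist())
print(get_state())
E
```

```text
top [[388.3, 0.0, 279.6], [0.0, 388.3, 215.3], [0.0, 0.0, 1.0]] 0.024731118236982177 [[0.017, -0.995, 0.1, 0.374], [-1.0, -0.015, 0.023, -0.02], [-0.021, -0.101, -0.995, 1.18], [0.0, 0.0, 0.0, 1.0]]
side [[503.8, 0.0, 279.8], [0.0, 503.8, 202.9], [0.0, 0.0, 1.0]] -0.07153229474991964 [[-0.968, -0.158, 0.196, 0.205], [-0.251, 0.642, -0.724, 1.013], [-0.011, -0.75, -0.661, 1.054], [0.0, 0.0, 0.0, 1.0]]
wrist [[338.1, 0.0, 274.5], [0.0, 338.1, 205.1], [0.0, 0.0, 1.0]] -0.08638924157046615 [[0.264, -0.931, -0.252, 0.214], [-0.964, -0.256, -0.067, -0.538], [-0.002, 0.261, -0.965, 0.373], [0.0, 0.0, 0.0, 1.0]]
{'clock': 0.15, 'qpos': array([-1.42498052e+00,  2.76437486e-01,  1.50579996e+00,  1.60033475e-05,
        1.36068694e+00, -1.21018112e-01]), 'qd': array([-0.000589  , -0.00132138, -0.00428049, -0.00109328, -0.00115058,
       -0.00157388]), 'effort': array([ 1.78499198e-03, -4.17144763e+01, -2.46032488e+01,  6.73659520e-05,
        7.64679367e-03, -1.60284475e-05]), 'position': array([ 0.151555  , -0.55431141,  0.24966227]), 'ee_rot': array([-6.65914075e-04,  9.91113154e-01,  1.33019819e-01, -4.31801510e-07]), 'contact_force': array([-0.26716805, -0.25923522,  0.66848721]), 'moment': array([ 0.00852712, -0.00868809, -0.00499766]), 'gripper_force': 0.0, 'width': 0.08537659714224488}
```

View pics/top0.png

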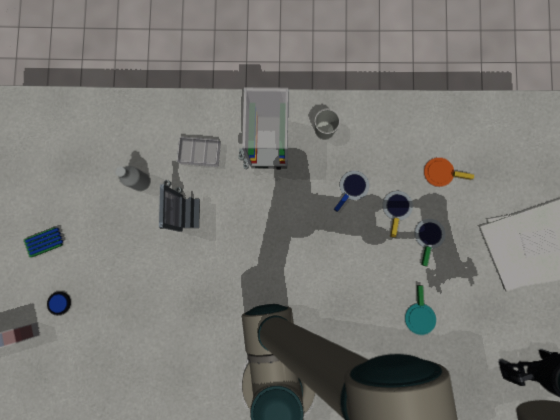

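View pics/side0.png

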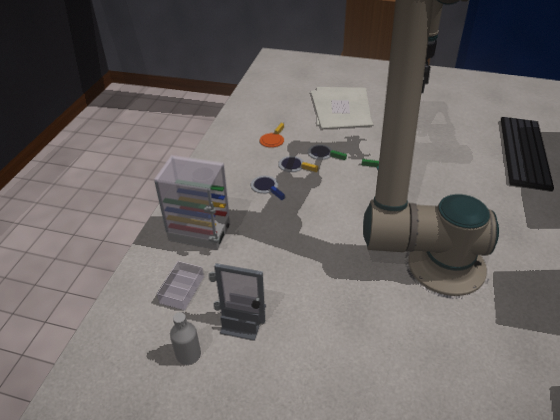

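Top view: blue carrier near (354,184), yellow (398,205), green (430,233). The look-alikes are orange (438,172) and turquoise (420,319). The cabinet is at (243–289, 88–168) and the door in its rack near (178,208). No red carrier is visible.

```bash
cat >> h.py <<'E'
HUE={'blue':(105,130),'yellow':(17,35),'green':(48,75)}
def carriers(im,c,roi=None,zw=.006,zh=.02,amin=30):
    """handle mask + wafer centroid nearest to it -> centre, dir(centre->handle) per colour"""
    hsv=cv2.cvtColor(im,cv2.COLOR_RGB2HSV);out={}
    dark=((hsv[:,:,2]<70)&(hsv[:,:,1]>60)&(hsv[:,:,0]>100)&(hsv[:,:,0]<150)).astype(np.uint8)
    for k,(a,b) in HUE.items():
        m=((hsv[:,:,0]>=a)&(hsv[:,:,0]<=b)&(hsv[:,:,1]>130)&(hsv[:,:,2]>55)).astype(np.uint8)
        if roi: q=np.zeros_like(m);q[roi[1]:roi[3],roi[0]:roi[2]]=1;m*=q
        n,_,st,ce=cv2.connectedComponentsWithStats(m)
        out[k]=[(onz(c,ce[i],zh*.8)[:2].round(4).tolist(),int(st[i,4]),ce[i].round(1).tolist()) for i in range(1,n) if st[i,4]>amin]
    n,_,st,ce=cv2.connectedComponentsWithStats(dark)
    out['wafer']=[(onz(c,ce[i],zw)[:2].round(4).tolist(),int(st[i,4]),ce[i].round(1).tolist()) for i in range(1,n) if st[i,4]>150]
    return out
E
python3 - <<'E'
from h import *
im,c=shot('top')
for k,v in carriers(im,c,(300,100,480,320)).items(): print(k,v)
a=cv2.imread('pics/top0.png')[80:240,150:300];b=cv2.imread('pics/side0.png')[150:350,130:290]
cv2.imwrite('pics/c1.png',np.hstack([cv2.resize(a,(562,600),interpolation=3)])); cv2.imwrite('pics/c2.png',cv2.resize(b,(480,600),interpolation=3))
E
```

```text
blue [([0.5348, -0.1784], 78, [341.5, 201.8])]
yellow [([0.6212, -0.5404], 105, [463.0, 174.9]), ([0.4605, -0.3351], 100, [394.3, 227.2])]
green [([0.3777, -0.427], 77, [426.2, 255.8]), ([0.2634, -0.4075], 80, [420.4, 295.1])]
wafer [([0.5895, -0.2182], 356, [354.2, 184.6]), ([0.5288, -0.3484], 361, [397.6, 205.0]), ([0.4453, -0.4422], 374, [429.7, 233.1])]
```

View pics/c1.png

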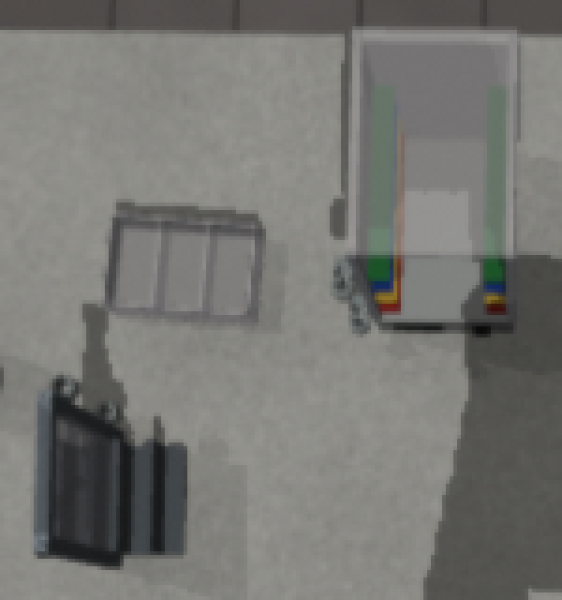

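View pics/c2.png

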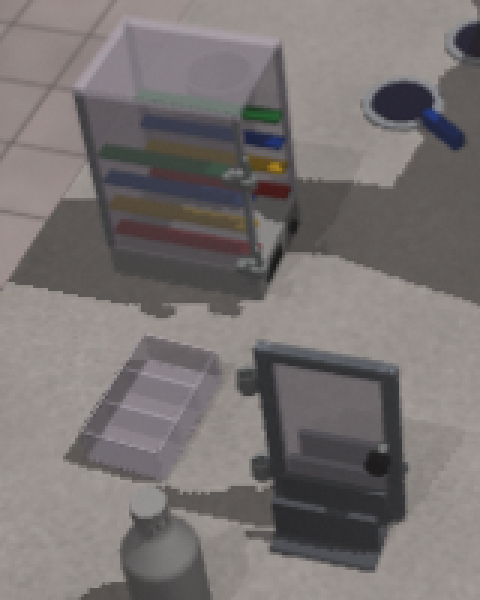

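```bash
python3 - <<'E'
from h import *
ct=cam('top');cs=cam('side')
T=lambda x,y:(150+x/3.747,80+y/3.75); S=lambda x,y:(130+x/3,150+y/3)
for n,p in dict(TL=(351,30),TR=(518,30),BL=(350,256),BR=(516,256)).items(): print(n,onz(ct,T(*p),.232).round(4))
for n,p in dict(BL_back=(127,22),BR_back=(282,42),farL=(78,92),frontL=(240,106)).items(): print('side',n,onz(cs,S(*p),.232).round(4))
for n,p in dict(d1=(48,390),d2=(42,553)).items(): print(n,onz(ct,T(*p),.192).round(4))
for n,p in dict(s1=(257,344),s2=(399,365)).items(): print(n,onz(cs,S(*p),.192).round(4))
print('knup',tri(ct,T(67,386),cs,S(247,370)),'pinlow',tri(ct,T(360,322),cs,S(250,262)),'pinhi',tri(ct,T(345,268),cs,S(238,172)))
E
```

```text
TL [0.7924 0.0991 0.232 ]
TR [ 0.7934 -0.014   0.232 ]
BL [0.6364 0.0957 0.232 ]
BR [ 0.6377 -0.015   0.232 ]
side BL_back [ 0.7855 -0.0019  0.232 ]
side BR_back [ 0.6352 -0.0065  0.232 ]
side farL [0.7854 0.1041 0.232 ]
side frontL [0.6401 0.0886 0.232 ]
d1 [0.5502 0.3072 0.192 ]
d2 [0.4374 0.3059 0.192 ]
s1 [0.5484 0.3093 0.192 ]
s2 [0.4379 0.3031 0.192 ]
knup (array([0.56081346, 0.30621707, 0.15461404]), np.float64(0.0016749610951662644)) pinlow (array([0.63626967, 0.10850509, 0.06070066]), np.float64(0.010252468653483934)) pinhi (array([0.64337148, 0.1062528 , 0.17082188]), np.float64(0.002449341286793724))
```

```bash

for i in 1 2 3 4; do python3 -m inch '[{"claw":0,"travel":[0.364,0.278,-0.15],"turn":0.2135},{"claw":0,"travel":[0.364,0.278,-0.15],"turn":0.2135},{"claw":0,"travel":[0.364,0.278,-0.15],"turn":0.2135},{"claw":0,"travel":[0.364,0.278,-0.15],"turn":0.2135},{"claw":0,"travel":[0.364,0.278,-0.15],"turn":0.2135}]' 80; done
python3 - <<'E'
from h import *
im,c=shot('wrist','w1.png'); print(carriers(im,c,amin=200))
im,c=shot('top');print(carriers(im,c,(300,100,480,320)))
s=get_state();print(s['position'],np.degrees(np.arctan2(*T_tool(s)[[1,0],0])))
E
```

```text
clock: 0.7
position: [0.2248, -0.4985, 0.22]
ee_rot: [-0.0, 0.891, 0.454, 0.0]
contact_force: [0.6, 0.1, 0.7]
width: 0.0432
gripper_force: 0.0
clock: 1.2
position: [0.2976, -0.4429, 0.19]
ee_rot: [-0.0, 0.692, 0.722, 0.0]
contact_force: [0.1, 0.1, 0.2]
width: 0.0426
gripper_force: 0.0
clock: 1.7
position: [0.3704, -0.3873, 0.16]
ee_rot: [-0.0, 0.416, 0.91, 0.0]
contact_force: [0.3, -0.6, -0.6]
width: 0.0427
gripper_force: 0.0
clock: 2.2
position: [0.4431, -0.3317, 0.1299]
ee_rot: [-0.0, 0.093, 0.996, 0.0]
contact_force: [-0.4, -0.0, -0.2]
width: 0.0427
gripper_force: 0.0
{'blue': [([0.5335, -0.1782], 910, [482.6, 281.2])], 'yellow': [([0.4604, -0.3376], 1207, [271.9, 232.8])], 'green': [], 'wafer': [([0.5424, -0.3441], 1202, [282.6, 320.2])]}
{'blue': [([0.5336, -0.1772], 78, [341.1, 202.2])], 'yellow': [([0.6212, -0.5395], 108, [462.7, 174.9])], 'green': [([0.377, -0.427], 76, [426.2, 256.0])], 'wafer': [([0.5895, -0.2182], 357, [354.2, 184.6]), ([0.5289, -0.3487], 357, [397.7, 205.0])]}
[ 0.44286381 -0.33204552  0.13008886] 169.01803568416432
```

View pics/w1.png

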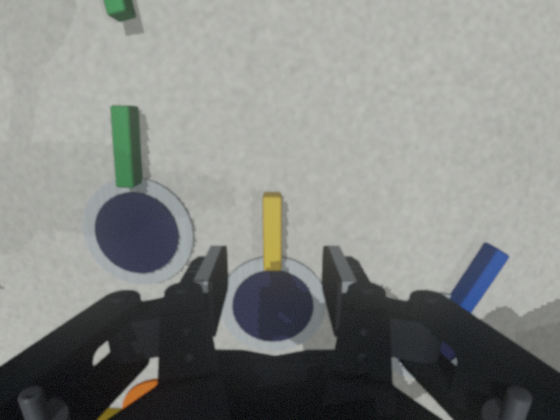

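The yellow handle runs from (273,193) to (272,270) and lies between the finger lines. The wafer is at (273,305).

```bash
python3 - <<'E'
from h import *
c=cam('wrist')
print('end top',onz(c,(273,193),.02)[:2],'low end z0?', 'tcp floor px',proj(c,[.4429,-.3320,.02]))
print('other end top',onz(c,(272,270),.02)[:2])
E
python3 -m inch '[{"claw":0,"travel":[0,0,-0.25],"turn":0},{"claw":0,"travel":[0,0,-0.4],"turn":0},{"claw":0,"travel":[0,0,-0.53],"turn":0},{"claw":0,"travel":[0,0,-0.53],"turn":0}]' 80
```

```text
end top [ 0.42969099 -0.33135254] low end z0? tcp floor px [275.62198668 210.76153279]
other end top [ 0.48818246 -0.34349631]
clock: 2.7
position: [0.4405, -0.3304, 0.0211]
ee_rot: [-0.003, 0.097, 0.995, 0.003]
contact_force: [0.1, 0.9, 0.3]
width: 0.0425
gripper_force: 0.0
```

```bash
python3 -m inch '[{"claw":-1,"travel":[0,0,0],"turn":0},{"claw":-1,"travel":[0,0,0],"turn":0},{"claw":-1,"travel":[0,0,0],"turn":0},{"claw":-1,"travel":[0,0,0],"turn":0},{"claw":-1,"travel":[0,0,0],"turn":0}]' 80
python3 -m inch '[{"claw":-1,"travel":[0,0,0.1],"turn":0},{"claw":-1,"travel":[0,0,0.2],"turn":0},{"claw":-1,"travel":[0,0,0.3],"turn":0},{"claw":-1,"travel":[0,0,0.5],"turn":0},{"claw":-1,"travel":[0,0,0.5],"turn":0}]' 80
python3 - <<'E'
from h import *
im,c=shot('wrist','w2.png'); s=get_state();print(s['position'],s['width'],s['gripper_force'],s['contact_force'])
T=T_tool(s);print(T.round(4).tolist())
E
```

```text
clock: 3.2
position: [0.4437, -0.3332, 0.0261]
ee_rot: [0.001, 0.096, 0.995, -0.001]
contact_force: [-0.1, 0.7, 7.3]
width: 0.0115
gripper_force: 80.2
clock: 3.7
position: [0.4454, -0.3347, 0.1295]
ee_rot: [0.004, 0.096, 0.995, -0.003]
contact_force: [1.4, -1.1, -0.1]
width: 0.0119
gripper_force: 79.2
[ 0.44418792 -0.33360896  0.12720112] 0.011569349215528931 79.23242211341858 [ 0.14392666 -0.16517866 -2.56614168]
[[-0.9816, 0.1907, 0.0048, 0.4442], [0.1907, 0.9816, -0.0046, -0.3336], [-0.0055, -0.0036, -1.0, 0.1272], [0.0, 0.0, 0.0, 1.0]]
```

View pics/w2.png

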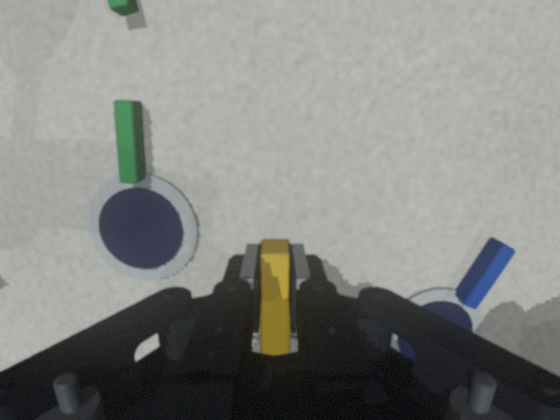

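The yellow handle is held squarely at (275,240–350), clear of the wafers. I'll carry it to the front of the cabinet.

```bash

for i in 1 2; do python3 -m inch '[{"claw":-1,"travel":[0.08,0.93,-0.005],"turn":0.033},{"claw":-1,"travel":[0.08,0.93,-0.005],"turn":0.033},{"claw":-1,"travel":[0.08,0.93,-0.005],"turn":0.033},{"claw":-1,"travel":[0.08,0.93,-0.005],"turn":0.033},{"claw":-1,"travel":[0.08,0.93,-0.005],"turn":0.033}]' 80 | head -3; done
python3 - <<'E'
from h import *
a,ct=shot('top','t2.png');b,cs=shot('side','s2.png'); s=get_state();T=T_tool(s);print(s['position'],T[:3,0])
A=cv2.resize(a[70:220,200:340],(560,600),interpolation=3)
cv2.imwrite('pics/t2c.png',A[:,:,::-1])
B=cv2.resize(b[130:280,130:330],(800,600),interpolation=3)
cv2.imwrite('pics/s2c.png',B[:,:,::-1])
# dark wafer pixels
E
```

```text
clock: 4.25
position: [0.4566, -0.1413, 0.122]
ee_rot: [-0.002, 0.042, 0.999, 0.002]
clock: 4.75
position: [0.4743, 0.043, 0.1214]
ee_rot: [-0.001, -0.01, 1.0, 0.001]
[0.47439656 0.03968728 0.12155768] [-0.99984463 -0.01756129  0.00152115]
```

View pics/s2c.png

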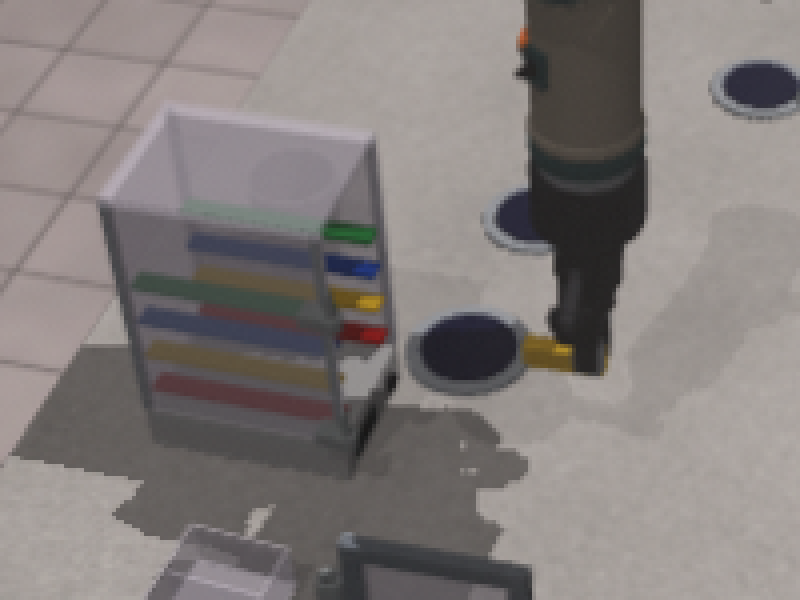

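View pics/t2c.png

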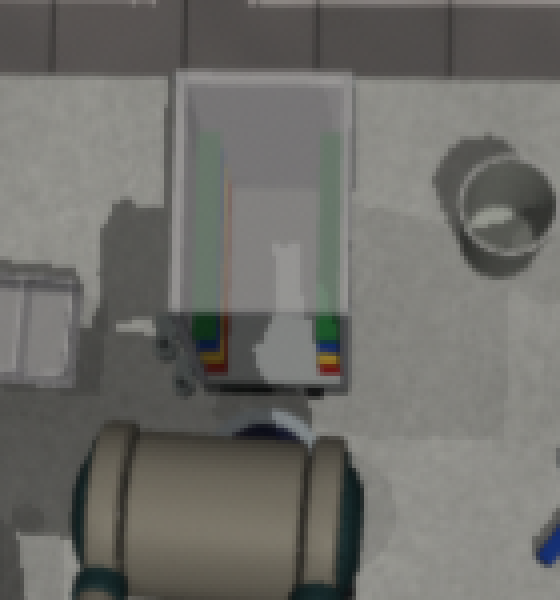

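Side crop: the disc is carried level, wafer near (468,348), in front of the yellow ledges. In the top crop the green ledge fronts centre on column ~269.

```bash
python3 - <<'E'
from h import *
ct=cam('top');cs=cam('side')
b=cv2.imread('pics/s2.png')[:,:,::-1];hsv=cv2.cvtColor(np.ascontiguousarray(b),cv2.COLOR_RGB2HSV)
m=((hsv[:,:,2]<75)&(hsv[:,:,0]>100)&(hsv[:,:,0]<150)&(hsv[:,:,1]>60)).astype(np.uint8);m[:,:225]=0;m[:,262:]=0;m[:195]=0;m[240:]=0
M=cv2.moments(m,True);u=(M['m10']/M['m00'],M['m01']/M['m00']);print(u,M['m00'])
for z in(.097,.102,.107):print(onz(cs,u,z))
T=lambda x,y:(200+x/4,70+y/4)
for n,p,z in [('gL',(195,341),.151),('gLi',(219,341),.151),('gRi',(318,341),.151),('gR',(342,341),.151),('rLi',(228,372),.055),('rRi',(318,372),.055),('rR',(340,372),.055),('gbackLi',(222,132),.151),('gbackRi',(320,132),.151),('rfL',(168,312),.232),('rfR',(351,312),.232),('rbL',(177,70),.232),('rbR',(354,70),.232)]: print(n,onz(ct,T(*p),z)[:2].round(4))
E
```

```text
(246.4468085106383, 210.7872340425532) 47.0
[0.57107972 0.01922589 0.097     ]
[0.56916629 0.02441499 0.102     ]
[0.56725285 0.02960409 0.107     ]
gL [0.6397 0.0906]
gLi [0.6399 0.0743]
gRi [0.6407 0.0073]
gR [ 0.6409 -0.009 ]
rLi [0.6415 0.0759]
rRi [0.6423 0.0094]
rR [ 0.6425 -0.0068]
gbackLi [0.786  0.0756]
gbackRi [0.7866 0.0084]
rfL [0.637  0.0993]
rfR [ 0.6384 -0.0151]
rbL [0.7938 0.0976]
rbR [ 0.7947 -0.0146]
```

```bash
python3 - <<'E'
from h import *
print(onz(cam('side'),(247,216.75),.102), get_state()['position'])
E
python3 -m inch '[{"claw":-1,"travel":[0.15,0.005,0.005],"turn":0},{"claw":-1,"travel":[0.3,0.005,0.005],"turn":0},{"claw":-1,"travel":[0.3,0.005,0.005],"turn":0}]' 80
python3 -m inch '[{"claw":-1,"travel":[0.1,0.0,0],"turn":0},{"claw":-1,"travel":[0.2,0,0],"turn":0},{"claw":-1,"travel":[0.285,0,0],"turn":0},{"claw":-1,"travel":[0.285,0,0],"turn":0}]' 80
python3 - <<'E'
from h import *
b,cs=shot('side','s3.png')
B=cv2.resize(b[140:270,140:290],(692,600),interpolation=3);cv2.imwrite('pics/s3c.png',B[:,:,::-1])
E
```

```text
[0.56031226 0.04756214 0.102     ] [0.47439656 0.03968728 0.12155768]
clock: 5.15
position: [0.5397, 0.0382, 0.1233]
ee_rot: [0.003, -0.007, 1.0, -0.001]
contact_force: [-0.7, -0.0, -0.9]
width: 0.0114
gripper_force: 79.3
clock: 5.55
position: [0.5936, 0.0384, 0.1227]
ee_rot: [0.001, -0.007, 1.0, -0.0]
contact_force: [-0.6, 0.1, -0.6]
width: 0.0116
gripper_force: 79.3
```

View pics/s3c.png

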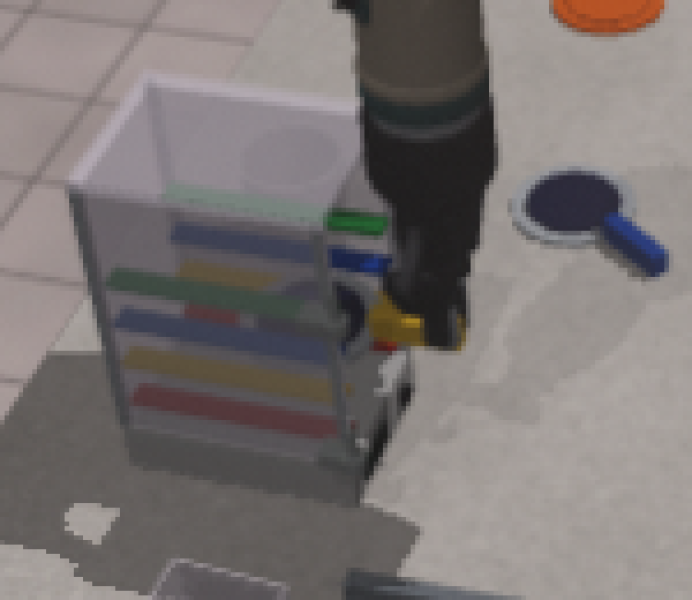

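The disc sits between the yellow and blue ledges, with the handle protruding. I'll lower and release it.

```bash
python3 -m inch '[{"claw":-1,"travel":[0,0,-0.03],"turn":0},{"claw":-1,"travel":[0,0,-0.03],"turn":0},{"claw":-1,"travel":[0,0,-0.045],"turn":0},{"claw":-1,"travel":[0,0,-0.045],"turn":0},{"claw":-1,"travel":[0,0,-0.045],"turn":0}]' 80
```

```text
clock: 6.1
position: [0.5915, 0.0408, 0.1144]
ee_rot: [-0.0, -0.008, 1.0, 0.0]
contact_force: [0.0, 0.4, -0.3]
width: 0.0117
gripper_force: 79.4
```

```bash
python3 -m inch '[{"claw":-1,"travel":[0,0,-0.01],"turn":0},{"claw":-1,"travel":[0,0,-0.01],"turn":0},{"claw":-1,"travel":[0,0,-0.015],"turn":0},{"claw":-1,"travel":[0,0,-0.015],"turn":0}]' 80; python3 -m inch '[{"claw":0,"travel":[0,0,0],"turn":0},{"claw":0,"travel":[0,0,0],"turn":0},{"claw":0,"travel":[0,0,0],"turn":0},{"claw":0,"travel":[-0.15,0,0.05],"turn":0},{"claw":0,"travel":[-0.35,0,0.1],"turn":0}]' 80
```

```text
clock: 6.5
position: [0.5919, 0.0408, 0.1121]
ee_rot: [0.0, -0.008, 1.0, 0.0]
contact_force: [-2.9, 0.5, 5.0]
width: 0.0115
gripper_force: 80.3
clock: 7.0
position: [0.5227, 0.0405, 0.1308]
ee_rot: [0.0, -0.008, 1.0, 0.0]
contact_force: [-0.6, -0.5, 0.2]
width: 0.0431
gripper_force: 0.0
```

```bash
python3 -m inch '[{"claw":1,"travel":[-0.115,0,0],"turn":-0.047},{"claw":1,"travel":[-0.115,0,0],"turn":-0.095},{"claw":1,"travel":[-0.115,0,0],"turn":-0.142},{"claw":1,"travel":[-0.115,0,0],"turn":-0.19},{"claw":1,"travel":[-0.115,0,0],"turn":-0.235}]' 80|head -2; python3 -m inch '[{"claw":1,"travel":[0,0,-0.165],"turn":-0.265},{"claw":1,"travel":[0,0,-0.165],"turn":-0.265},{"claw":1,"travel":[0,0,-0.165],"turn":-0.265},{"claw":1,"travel":[0,0,-0.165],"turn":-0.265},{"claw":1,"travel":[0,0,-0.165],"turn":-0.265}]' 80; 
python3 -m inch '[{"claw":1,"travel":[0,0,0],"turn":-0.02},{"claw":1,"travel":[0.05,0,0],"turn":-0.02},{"claw":1,"travel":[0.1,0,0],"turn":-0.02},{"claw":1,"travel":[0.13,0,0],"turn":-0.02},{"claw":1,"travel":[0.15,0,0],"turn":-0.02}]' 80; 
```

```text
clock: 7.5
position: [0.4988, 0.0407, 0.1313]
clock: 8.0
position: [0.4989, 0.0407, 0.0981]
ee_rot: [-0.0, 0.674, 0.739, -0.0]
contact_force: [-0.7, -0.6, -0.5]
width: 0.0855
gripper_force: 0.0
clock: 8.5
position: [0.5297, 0.0407, 0.0982]
ee_rot: [-0.0, 0.694, 0.72, -0.0]
contact_force: [-1.1, -0.1, 1.0]
width: 0.0857
gripper_force: 0.4
```

```bash
python3 -m inch '[{"claw":1,"travel":[0.05,0,0],"turn":0},{"claw":1,"travel":[0.1,0,0],"turn":0},{"claw":1,"travel":[0.15,0,0],"turn":0},{"claw":1,"travel":[0.2,0,0],"turn":0},{"claw":1,"travel":[0.225,0,0],"turn":0}]' 80;python3 -m inch '[{"claw":1,"travel":[0.015,0,0],"turn":0},{"claw":1,"travel":[0.03,0,0],"turn":0},{"claw":1,"travel":[0.03,0,0],"turn":0}]' 80
python3 - <<'E'
from h import *
b,cs=shot('side','s4.png');a,ct=shot('top','t4.png')
B=cv2.resize(b[140:270,140:290],(462,400),interpolation=3);A=cv2.resize(a[70:200,220:320],(308,400),interpolation=3);cv2.imwrite('pics/s4c.png',np.hstack([B,A])[:,:,::-1])
E
```

```text
clock: 9.0
position: [0.5753, 0.0406, 0.0983]
ee_rot: [0.0, 0.695, 0.719, 0.0]
contact_force: [-0.3, 0.1, 1.0]
width: 0.0849
gripper_force: 0.4
clock: 9.3
position: [0.5801, 0.0407, 0.0983]
ee_rot: [0.0, 0.695, 0.719, 0.0]
contact_force: [-0.7, -0.3, 0.3]
width: 0.0856
gripper_force: 0.0
```

View pics/s4c.png

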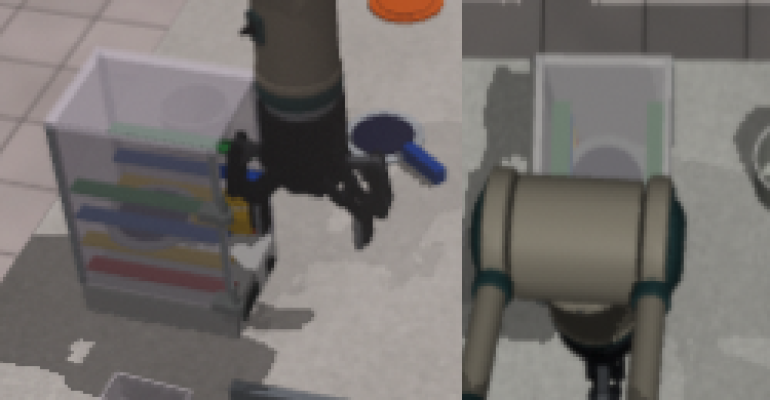

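The disc's far rim shows through the roof at crop (608,135), so the carrier is moving in. I'll measure the rim position.

```bash
python3 - <<'E'
from h import *
ct=cam('top');print(onz(ct,(220+(608-462)/3.08,70+135/3.08),.091))
a=cv2.imread('pics/t4.png')
col=a[95:125,266:270].mean(1).round().astype(int)
for i,v in enumerate(col): print(95+i,v,onz(ct,(267.5,95+i),.091)[0].round(4))
E
```

```text
[0.7780037  0.04598084 0.091     ]
95 [125 124 126] 0.8343
96 [124 124 126] 0.8313
97 [124 123 125] 0.8283
98 [124 123 125] 0.8253
99 [124 124 126] 0.8223
100 [125 124 126] 0.8193
101 [124 123 125] 0.8163
102 [125 124 126] 0.8133
103 [124 124 125] 0.8103
104 [125 124 125] 0.8073
105 [125 124 126] 0.8043
106 [124 123 125] 0.8014
107 [124 124 126] 0.7984
108 [124 124 126] 0.7954
109 [124 124 125] 0.7924
110 [124 124 126] 0.7894
111 [124 124 126] 0.7864
112 [124 124 126] 0.7835
113 [127 126 128] 0.7805
114 [131 131 132] 0.7775
115 [133 133 134] 0.7745
116 [132 131 132] 0.7716
117 [123 121 122] 0.7686
118 [112 108 110] 0.7656
119 [111 106 108] 0.7626
120 [111 106 108] 0.7597
121 [111 106 108] 0.7567
122 [110 106 108] 0.7537
123 [110 106 108] 0.7508
124 [110 106 108] 0.7478
```

```bash
python3 -m inch '[{"claw":1,"travel":[0.015,0,0],"turn":0},{"claw":1,"travel":[0.03,0,0],"turn":0},{"claw":1,"travel":[0.03,0,0],"turn":0}]' 80
python3 - <<'E'
from h import *
a,ct=shot('top')
for i in range(105,120): print(i,int(a[i,266:270].mean()),onz(ct,(267.5,i),.091)[0].round(4))
E
```

```text
clock: 9.7
position: [0.5864, 0.0407, 0.0984]
ee_rot: [0.0, 0.695, 0.719, 0.0]
contact_force: [0.1, 0.2, 0.3]
width: 0.0853
gripper_force: 0.0
105 124 0.8043
106 124 0.8014
107 124 0.7984
108 124 0.7954
109 124 0.7924
110 124 0.7894
111 127 0.7864
112 132 0.7835
113 133 0.7805
114 131 0.7775
115 121 0.7745
116 110 0.7716
117 108 0.7686
118 108 0.7656
119 108 0.7626
```

```bash
python3 -m inch '[{"claw":1,"travel":[0.0075,0,0],"turn":0},{"claw":1,"travel":[0.0075,0,0],"turn":0},{"claw":1,"travel":[-0.2,0,0.0],"turn":0},{"claw":1,"travel":[-0.4,0,0.1],"turn":0},{"claw":1,"travel":[-0.5,-0.2,0.3],"turn":0.04}]' 80
python3 -m inch '[{"claw":0,"travel":[0.16,-0.9,0],"turn":0.21},{"claw":0,"travel":[0.16,-0.9,0],"turn":0.21},{"claw":0,"travel":[0.16,-0.9,0],"turn":0.21},{"claw":0,"travel":[0.16,-0.9,0],"turn":0.245},{"claw":0,"travel":[0.16,-0.9,0],"turn":0.245}]' 80 
python3 - <<'E'
from h import *
im,c=shot('wrist'); print(carriers(im,c,amin=200))
im,c=shot('top');print(carriers(im,c,(290,100,480,320)))
for i in range(105,120): print(i,int(im[i,266:270].mean()),end=' ')
s=get_state();print(s['position'],np.degrees(np.arctan2(*T_tool(s)[[1,0],0])))
E
```

```text
clock: 10.25
position: [0.4828, 0.0101, 0.1495]
ee_rot: [-0.005, 0.645, 0.764, -0.002]
contact_force: [1.4, -0.6, -0.6]
width: 0.0856
gripper_force: 0.0
clock: 10.75
position: [0.523, -0.1786, 0.152]
ee_rot: [0.002, 0.342, 0.94, -0.001]
contact_force: [-0.6, 1.1, -0.5]
width: 0.0427
gripper_force: 0.0
{'blue': [([0.5339, -0.1797], 921, [284.0, 211.0])], 'yellow': [], 'green': [], 'wafer': [([0.4495, -0.4402], 2130, [21.1, 308.8])]}
{'blue': [([0.5232, -0.1706], 34, [338.9, 205.6])], 'yellow': [([0.6213, -0.5398], 107, [462.8, 174.9])], 'green': [([0.3775, -0.4269], 78, [426.2, 255.9]), ([0.2633, -0.4076], 77, [420.4, 295.1])], 'wafer': [([0.4453, -0.4421], 375, [429.7, 233.1])]}
105 125 106 125 107 125 108 125 109 126 110 126 111 130 112 134 113 134 114 128 115 115 116 109 117 108 118 109 119 109 [ 0.52122303 -0.17407506  0.15151576] 139.7691009053765
```

```bash
python3 -m inch '[{"claw":0,"travel":[0,0.02,-0.2],"turn":0.024},{"claw":0,"travel":[0,0.02,-0.4],"turn":0.024},{"claw":0,"travel":[0,0.02,-0.55],"turn":0.024},{"claw":0,"travel":[0,0.02,-0.62],"turn":0.024},{"claw":0,"travel":[0,0.02,-0.62],"turn":0.024}]' 80
python3 -m inch '[{"claw":-1,"travel":[0,0,0],"turn":0},{"claw":-1,"travel":[0,0,0],"turn":0},{"claw":-1,"travel":[0,0,0],"turn":0},{"claw":-1,"travel":[0,0,0],"turn":0},{"claw":-1,"travel":[0,0,0],"turn":0}]' 80
python3 -m inch '[{"claw":-1,"travel":[0,0,0.05],"turn":0},{"claw":-1,"travel":[0,0,0.15],"turn":0},{"claw":-1,"travel":[0,0,0.35],"turn":0},{"claw":-1,"travel":[0,0,0.6],"turn":0},{"claw":-1,"travel":[0,0,0.6],"turn":0}]' 80
```

```text
clock: 11.35
position: [0.5192, -0.1667, 0.0255]
ee_rot: [-0.003, 0.308, 0.952, 0.001]
contact_force: [-1.0, -0.4, 0.7]
width: 0.0429
gripper_force: 0.0
clock: 11.85
position: [0.5221, -0.1688, 0.0292]
ee_rot: [0.001, 0.307, 0.952, 0.0]
contact_force: [0.2, 1.0, 6.5]
width: 0.0118
gripper_force: 79.5
clock: 12.35
position: [0.5253, -0.1706, 0.1549]
ee_rot: [0.007, 0.307, 0.952, -0.001]
contact_force: [1.3, -0.9, -1.2]
width: 0.0114
gripper_force: 78.6
```

```bash
python3 -m inch '[{"claw":-1,"travel":[-0.2,0.1,0],"turn":0.05},{"claw":-1,"travel":[-0.25,0.35,0],"turn":0.1},{"claw":-1,"travel":[-0.255,0.6,0],"turn":0.15},{"claw":-1,"travel":[-0.255,0.85,0],"turn":0.2},{"claw":-1,"travel":[-0.255,1.0,0],"turn":0.205}]' 80
python3 -m inch '[{"claw":-1,"travel":[0,0.05,0],"turn":0},{"claw":-1,"travel":[0,0.05,0],"turn":0},{"claw":-1,"travel":[0,0.05,0],"turn":0}]' 80;  python3 - <<'E'
from h import *
s=get_state();print(s['position'],np.degrees(np.arctan2(*T_tool(s)[[1,0],0])))
E
```

```text
clock: 12.85
position: [0.4688, 0.0341, 0.1478]
ee_rot: [-0.0, -0.012, 1.0, 0.001]
contact_force: [0.7, -0.8, -0.5]
width: 0.0115
gripper_force: 78.6
clock: 13.15
position: [0.4702, 0.0405, 0.1476]
ee_rot: [-0.0, -0.01, 1.0, -0.0]
contact_force: [0.9, 0.7, -0.7]
width: 0.0112
gripper_force: 78.6
[0.47016246 0.04053128 0.1476167 ] -178.86179643181973
```

```bash
python3 -m inch '[{"claw":-1,"travel":[0,0,0.042],"turn":-0.002},{"claw":-1,"travel":[0.1,0,0.042],"turn":-0.002},{"claw":-1,"travel":[0.25,0,0.042],"turn":-0.002},{"claw":-1,"travel":[0.35,0,0.042],"turn":-0.002},{"claw":-1,"travel":[0.35,0,0.042],"turn":-0.002}]' 80
python3 -m inch '[{"claw":-1,"travel":[0.1,0.0,0],"turn":0},{"claw":-1,"travel":[0.2,0,0],"turn":0},{"claw":-1,"travel":[0.26,0,0],"turn":0},{"claw":-1,"travel":[0.26,0,0],"turn":0},{"claw":-1,"travel":[0.26,0,-0.02],"turn":0}]' 80
python3 -m inch '[{"claw":-1,"travel":[0,0,-0.01],"turn":0},{"claw":-1,"travel":[0,0,-0.02],"turn":0},{"claw":-1,"travel":[0,0,-0.025],"turn":0},{"claw":-1,"travel":[0,0,-0.025],"turn":0}]' 80
```

```text
clock: 13.65
position: [0.5438, 0.0395, 0.1567]
ee_rot: [0.002, -0.006, 1.0, -0.0]
contact_force: [-0.4, -0.6, -1.1]
width: 0.0115
gripper_force: 78.6
clock: 14.15
position: [0.5914, 0.0409, 0.1522]
ee_rot: [-0.0, -0.007, 1.0, 0.0]
contact_force: [-1.0, 0.3, -1.3]
width: 0.0111
gripper_force: 78.6
clock: 14.55
position: [0.5916, 0.0414, 0.1476]
ee_rot: [-0.0, -0.007, 1.0, -0.0]
contact_force: [-2.3, -0.4, 4.3]
width: 0.0112
gripper_force: 79.3
```

```bash
python3 -m inch '[{"claw":0,"travel":[0,0,0],"turn":0},{"claw":0,"travel":[0,0,0],"turn":0},{"claw":0,"travel":[0,0,0],"turn":0},{"claw":0,"travel":[-0.15,0,0.05],"turn":0},{"claw":0,"travel":[-0.35,0,0.05],"turn":0}]' 80
python3 -m inch '[{"claw":1,"travel":[-0.115,0,0],"turn":-0.047},{"claw":1,"travel":[-0.115,0,0],"turn":-0.095},{"claw":1,"travel":[-0.115,0,0],"turn":-0.142},{"claw":1,"travel":[-0.115,0,0],"turn":-0.19},{"claw":1,"travel":[-0.115,0,0],"turn":-0.235}]' 80|head -2; python3 -m inch '[{"claw":1,"travel":[0,0,-0.13],"turn":-0.26},{"claw":1,"travel":[0,0,-0.13],"turn":-0.26},{"claw":1,"travel":[0,0,-0.13],"turn":-0.26},{"claw":1,"travel":[0,0,-0.13],"turn":-0.26},{"claw":1,"travel":[0,0,-0.13],"turn":-0.26}]' 80; 
python3 -m inch '[{"claw":1,"travel":[0,0,0],"turn":-0.01},{"claw":1,"travel":[0,0,0],"turn":-0.01}]' 80; 
```

```text
clock: 15.05
position: [0.5241, 0.0412, 0.1576]
ee_rot: [0.002, -0.007, 1.0, -0.0]
contact_force: [-0.0, 0.5, 0.6]
width: 0.0429
gripper_force: 0.0
clock: 15.55
position: [0.4993, 0.0414, 0.1571]
clock: 16.05
position: [0.4994, 0.0414, 0.1309]
ee_rot: [0.0, 0.675, 0.738, 0.0]
contact_force: [0.5, 0.2, 0.6]
width: 0.0848
gripper_force: 0.0
clock: 16.25
position: [0.4993, 0.0414, 0.131]
ee_rot: [0.0, 0.684, 0.73, 0.0]
contact_force: [0.5, -0.3, -0.1]
width: 0.0853
gripper_force: 0.0
```

```bash
python3 -m inch '[{"claw":1,"travel":[0.07,0,0],"turn":-0.014},{"claw":1,"travel":[0.13,0,0],"turn":-0.014},{"claw":1,"travel":[0.18,0,0],"turn":-0.014},{"claw":1,"travel":[0.23,0,0],"turn":-0.014},{"claw":1,"travel":[0.28,0,0],"turn":-0.014}]' 80
python3 -m inch '[{"claw":1,"travel":[0.05,0,0],"turn":0},{"claw":1,"travel":[0.1,0,0],"turn":0},{"claw":1,"travel":[0.15,0,0],"turn":0},{"claw":1,"travel":[0.165,0,0],"turn":0},{"claw":1,"travel":[0.165,0,0],"turn":0}]' 80
python3 - <<'E'
from h import *
im,c=shot('top')
for i in range(98,118): print(i,int(im[i,266:270].mean()),onz(c,(267.5,i),.123)[0].round(4),end='; ')
E
```

```text
clock: 16.75
position: [0.5558, 0.0414, 0.1309]
ee_rot: [-0.0, 0.699, 0.715, -0.0]
contact_force: [-0.8, 0.0, 1.0]
width: 0.0858
gripper_force: 0.3
clock: 17.25
position: [0.5857, 0.0415, 0.1279]
ee_rot: [-0.003, 0.7, 0.715, -0.003]
contact_force: [-0.0, -0.4, -17.9]
width: 0.0853
gripper_force: 0.3
98 123 0.812; 99 123 0.8091; 100 123 0.8062; 101 123 0.8033; 102 123 0.8004; 103 123 0.7975; 104 123 0.7946; 105 123 0.7917; 106 123 0.7888; 107 126 0.7859; 108 129 0.783; 109 131 0.7801; 110 130 0.7772; 111 121 0.7743; 112 109 0.7714; 113 106 0.7685; 114 107 0.7656; 115 107 0.7628; 116 106 0.7599; 117 96 0.757;
```

Rim at ~0.785 m puts blue home (centre ≈0.740). There is a −18 N vertical force, so I'll back off at once. Then I'll photograph the gripper profile in three states to plan the green push under the roof.

```bash
python3 -m inch '[{"claw":1,"travel":[-0.2,0,0.0],"turn":0},{"claw":1,"travel":[-0.4,0,0],"turn":0},{"claw":1,"travel":[-0.6,0,0.1],"turn":0},{"claw":1,"travel":[-0.6,0,0.1],"turn":0},{"claw":1,"travel":[-0.6,0,0.1],"turn":0}]' 80
python3 - <<'E'
from h import *
b,c=shot('side');s=get_state();np.save('p1.npy',b);p=s['position'];print(p)
for dz in (0.06,.1): print(proj(c,p),proj(c,p+[0,0,dz]),proj(c,p+[.057,0,0]))
im,c=shot('top')
for i in range(104,116): print(i,int(im[i,266:270].mean()),end='; ')
E
python3 -m inch '[{"claw":-1,"travel":[0,0,0],"turn":0},{"claw":-1,"travel":[0,0,0],"turn":0},{"claw":-1,"travel":[0,0,0],"turn":0},{"claw":-1,"travel":[0,0,0],"turn":0},{"claw":-1,"travel":[0,0,0],"turn":0}]' 80
python3 - <<'E'
from h import *
b,c=shot('side');np.save('p2.npy',b)
E
for i in 1 2; do python3 -m inch '[{"claw":-1,"travel":[0,0,0],"turn":0.24},{"claw":-1,"travel":[0,0,0],"turn":0.24},{"claw":-1,"travel":[0,0,0],"turn":0.24},{"claw":-1,"travel":[0,0,0],"turn":0.24},{"claw":-1,"travel":[0,0,0],"turn":0.24}]' 80 | head -2;done
python3 - <<'E'
from h import *
b,c=shot('side');s=get_state();p=s['position'];print(p,proj(c,p))
ims=[]
for im in (np.load('p1.npy'),np.load('p2.npy'),b):
    u=proj(c,p).astype(int);k=im[u[1]-65:u[1]+25,u[0]-32:u[0]+32];ims.append(cv2.resize(k,(266,374),interpolation=3))
    print(u)
o=np.clip(np.hstack(ims).astype(float)*1.8,0,255).astype(np.uint8)
cv2.imwrite('pics/prof.png',o[:,:,::-1])
E
```

```text
clock: 17.8
position: [0.4709, 0.0413, 0.154]
ee_rot: [0.004, 0.7, 0.714, 0.003]
contact_force: [-0.0, 0.7, -0.0]
width: 0.0855
gripper_force: 0.0
[0.47126258 0.04119958 0.1533644 ]
[278.37030185 206.58412765] [278.06653105 189.4059138 ] [257.98156331 203.22711945]
[278.37030185 206.58412765] [277.85380477 177.36808027] [257.98156331 203.22711945]
104 116; 105 116; 106 116; 107 118; 108 123; 109 124; 110 122; 111 113; 112 102; 113 101; 114 100; 115 100; clock: 18.4
position: [0.4682, 0.0414, 0.1508]
ee_rot: [-0.0, 0.7, 0.714, -0.0]
contact_force: [-0.1, -0.6, 0.1]
width: 0.0125
gripper_force: 0.0
clock: 18.95
position: [0.4681, 0.0414, 0.151]
clock: 19.45
position: [0.4681, 0.0414, 0.151]
[0.46808671 0.0413761  0.15101432] [279.51004941 207.46789952]
[279 207]
[279 207]
[279 207]
```

View pics/prof.png

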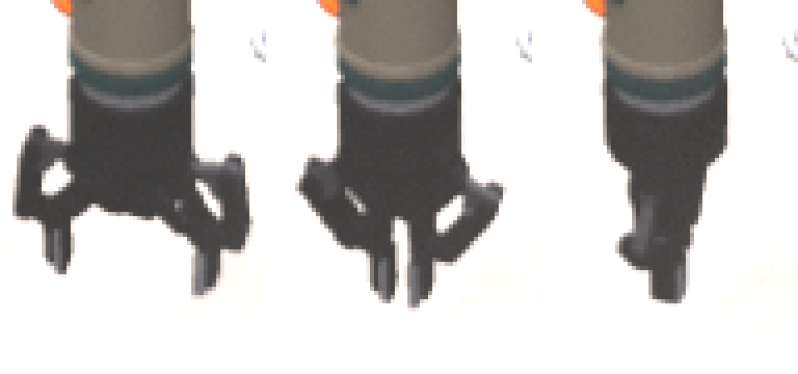

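Profile of the gripper:
- **Open:** the knuckle links bulge to about 79 mm from the axis at 40 mm above the TCP, and lean back to about 72 mm at 105 mm above it.
- **Blue push:** the knuckle top touched the roof, which explains the force.
- **Next pushes:** with the TCP about 33 mm below the ledge, the knuckle bulge itself can push the handle and its top stays in front of the roof. I'll nudge blue the last bit this way.

```bash
for i in 1 2; do python3 -m inch '[{"claw":1,"travel":[0.02,0,-0.16],"turn":-0.24},{"claw":1,"travel":[0.02,0,-0.16],"turn":-0.24},{"claw":1,"travel":[0.02,0,-0.16],"turn":-0.24},{"claw":1,"travel":[0.02,0,-0.16],"turn":-0.24},{"claw":1,"travel":[0.02,0,-0.16],"turn":-0.24}]' 80 |head -3;done
python3 -m inch '[{"claw":1,"travel":[0.2,0,0],"turn":0},{"claw":1,"travel":[0.3,0,0],"turn":0},{"claw":1,"travel":[0.36,0,0],"turn":0},{"claw":1,"travel":[0.4,0,0],"turn":0},{"claw":1,"travel":[0.4,0,0],"turn":0}]' 80
python3 - <<'E'
from h import *
im,c=shot('top')
for i in range(104,114): print(i,int(im[i,266:270].mean()),end='; ')
E
```

```text
clock: 20.0
position: [0.4722, 0.0414, 0.1189]
ee_rot: [-0.0, 0.393, 0.919, -0.0]
clock: 20.5
position: [0.4762, 0.0414, 0.0869]
ee_rot: [-0.0, 0.703, 0.711, -0.0]
clock: 21.0
position: [0.5564, 0.0414, 0.0868]
ee_rot: [-0.0, 0.7, 0.714, -0.0]
contact_force: [-0.3, -0.4, -1.0]
width: 0.0856
gripper_force: 0.0
104 122; 105 123; 106 123; 107 126; 108 130; 109 132; 110 129; 111 120; 112 108; 113 106;
```

```bash
python3 -m inch '[{"claw":1,"travel":[0.02,0,0],"turn":0},{"claw":1,"travel":[0.04,0,0],"turn":0},{"claw":1,"travel":[0.04,0,0],"turn":0}]' 80
python3 - <<'E'
from h import *
im,c=shot('top')
for i in range(104,114): print(i,int(im[i,266:270].mean()),end='; ')
E
python3 -m inch '[{"claw":1,"travel":[0.01,0,0],"turn":0},{"claw":1,"travel":[0.01,0,0],"turn":0}]' 80
python3 - <<'E'
from h import *
im,c=shot('top')
for i in range(104,114): print(i,int(im[i,266:270].mean()),end='; ')
E
```

```text
clock: 21.35
position: [0.5645, 0.0414, 0.0873]
ee_rot: [0.0, 0.7, 0.714, 0.0]
contact_force: [-0.2, -0.0, -0.3]
width: 0.0855
gripper_force: 0.0
104 123; 105 123; 106 123; 107 126; 108 130; 109 132; 110 129; 111 120; 112 108; 113 107; clock: 21.6
position: [0.5663, 0.0414, 0.0871]
ee_rot: [0.0, 0.7, 0.714, 0.0]
contact_force: [-0.2, -0.5, -0.8]
width: 0.0853
gripper_force: 0.0
104 123; 105 123; 106 123; 107 126; 108 130; 109 132; 110 130; 111 120; 112 108; 113 107;
```

```bash
for k in 1 2 3; do python3 -m inch '[{"claw":1,"travel":[0.01,0,0],"turn":0},{"claw":1,"travel":[0.01,0,0],"turn":0}]' 80 | sed -n '2p;4p'
python3 - <<'E'
from h import *
im,c=shot('top')
for i in range(106,113): print(i,int(im[i,266:270].mean()),end='; ')
E
done
```

```text
position: [0.5683, 0.0414, 0.0871]
contact_force: [1.0, 0.1, -0.1]
106 123; 107 127; 108 131; 109 131; 110 128; 111 118; 112 108; position: [0.5703, 0.0414, 0.0871]
contact_force: [0.6, -0.7, 0.1]
106 125; 107 129; 108 132; 109 131; 110 123; 111 110; 112 107; position: [0.5724, 0.0414, 0.087]
contact_force: [0.5, 0.5, 0.0]
106 128; 107 131; 108 132; 109 125; 110 114; 111 107; 112 107;
```

```bash
python3 -m inch '[{"claw":1,"travel":[-0.15,0,0],"turn":0},{"claw":1,"travel":[-0.15,0,-0.16],"turn":0},{"claw":1,"travel":[-0.05,0,-0.16],"turn":0},{"claw":1,"travel":[-0.025,0,-0.16],"turn":0},{"claw":1,"travel":[-0.005,0,-0.16],"turn":0}]' 80 
python3 -m inch '[{"claw":1,"travel":[0,0,0],"turn":0},{"claw":1,"travel":[0,0,0],"turn":0}]' 80
python3 -m inch '[{"claw":1,"travel":[-0.2,0,0],"turn":0},{"claw":1,"travel":[-0.4,-0.1,0.3],"turn":0},{"claw":1,"travel":[-0.5,-0.3,0.5],"turn":0},{"claw":0,"travel":[-0.6,-0.5,0.6],"turn":0.04},{"claw":0,"travel":[-0.7,-0.7,0.6],"turn":0.08}]' 80 | sed -n '2p;4p'
python3 - <<'E'
from h import *
im,c=shot('top');print(carriers(im,c,(290,100,480,320)))
for i in range(106,113): print(i,int(im[i,266:270].mean()),end='; ')
s=get_state();print(s['position'],np.degrees(np.arctan2(*T_tool(s)[[1,0],0])))
E
```

```text
clock: 22.9
position: [0.5719, 0.0413, 0.0553]
ee_rot: [0.0, 0.7, 0.715, 0.0]
contact_force: [-1.4, -0.3, 1.3]
width: 0.0856
gripper_force: 0.0
clock: 23.1
position: [0.5711, 0.0414, 0.0554]
ee_rot: [0.0, 0.7, 0.715, 0.0]
contact_force: [0.2, -0.0, -0.4]
width: 0.0853
gripper_force: 0.0
position: [0.4426, -0.0784, 0.1727]
contact_force: [0.5, -2.1, 0.3]
{'blue': [], 'yellow': [([0.6211, -0.5401], 106, [462.9, 174.9])], 'green': [([0.3777, -0.427], 77, [426.2, 255.8]), ([0.2637, -0.4074], 79, [420.3, 295.0])], 'wafer': [([0.4453, -0.4421], 375, [429.7, 233.1])]}
106 122; 107 125; 108 125; 109 120; 110 108; 111 102; 112 102; [ 0.43944597 -0.08446196  0.17306379] 105.78819173199763
```

```bash
for i in 1 2; do python3 -m inch '[{"claw":0,"travel":[-0.19,-0.848,-0.05],"turn":0.171},{"claw":0,"travel":[-0.19,-0.848,-0.05],"turn":0.171},{"claw":0,"travel":[-0.19,-0.848,-0.05],"turn":0.171},{"claw":0,"travel":[-0.19,-0.848,-0.05],"turn":0.171},{"claw":0,"travel":[-0.19,-0.848,-0.05],"turn":0.171}]' 80 |sed -n 2p;done
python3 - <<'E'
from h import *
im,c=shot('wrist'); print(carriers(im,c,amin=200)['green'])
s=get_state();print(s['position'],np.degrees(np.arctan2(*T_tool(s)[[1,0],0])))
E
```

```text
position: [0.4036, -0.2513, 0.1595]
position: [0.3658, -0.4203, 0.1491]
[]
[ 0.36598209 -0.41755415  0.14906772] 166.5597936481717
```

```bash
python3 - <<'E'
from h import *
im,c=shot('wrist','w5.png')
hsv=cv2.cvtColor(im,cv2.COLOR_RGB2HSV)
m=((hsv[:,:,0]>=40)&(hsv[:,:,0]<=85)&(hsv[:,:,1]>100)&(hsv[:,:,2]>30)).astype(np.uint8)
n,_,st,ce=cv2.connectedComponentsWithStats(m)
for i in range(1,n):
    if st[i,4]>80:
        x,y,w,h,a=st[i];ys,xs=np.where(_==i)
        print(st[i],ce[i].round(1),onz(c,ce[i],.016)[:2],np.median(hsv[_==i],axis=0), cv2.minAreaRect(np.c_[xs,ys].astype(np.float32)))
print(proj(c,[.3777,-.427,.016]))
E
```

```text
[ 233   22   38   84 1443] [251.9  62.2] [ 0.26089633 -0.40990758] [ 68. 122. 135.] ((253.22837829589844, 63.32179260253906), (83.68816375732422, 20.29812240600586), 73.0724868774414)
[ 257  186   16   69 1003] [264.6 220.3] [ 0.37811849 -0.42930247] [ 67. 116. 129.] ((264.6877136230469, 220.0078125), (68.27865600585938, 14.920337677001953), 88.56790161132812)
[267.28854336 219.14579429]
```

```bash
python3 -m inch '[{"claw":0,"travel":[0,0,-0.3],"turn":0.005},{"claw":0,"travel":[0,0,-0.3],"turn":0.005},{"claw":0,"travel":[0,0,-0.3],"turn":0.005},{"claw":0,"travel":[0,0,-0.3],"turn":0.005}]' 80
python3 - <<'E'
from h import *
im,c=shot('wrist','w6.png')
hsv=cv2.cvtColor(im,cv2.COLOR_RGB2HSV)
m=((hsv[:,:,0]>=40)&(hsv[:,:,0]<=85)&(hsv[:,:,1]>100)&(hsv[:,:,2]>30)).astype(np.uint8)
n,_,st,ce=cv2.connectedComponentsWithStats(m)
for i in range(1,n):
    if st[i,4]>80: print(st[i],ce[i].round(1),onz(c,ce[i],.016)[:2],'end',onz(c,(ce[i][0],st[i][1]),.02)[:2])
s=get_state();print(s['position'],np.degrees(np.arctan2(*T_tool(s)[[1,0],0])))
E
```

```text
clock: 25.15
position: [0.367, -0.4163, 0.0905]
ee_rot: [0.0, 0.107, 0.994, -0.0]
contact_force: [0.1, -0.5, 0.9]
width: 0.0427
gripper_force: 0.0
[ 222    0   48  102 2389] [247.2  47.7] [ 0.26293278 -0.40999759] end [ 0.24011812 -0.40443555]
[ 250  205   20   85 1575] [259.3 246.9] [ 0.37806258 -0.42938824] end [ 0.35049206 -0.42288586]
[ 0.3672309  -0.41700586  0.09098922] 167.73147284031376
```

```bash
python3 -m inch '[{"claw":0,"travel":[-0.02,-0.04,-0.05],"turn":0},{"claw":0,"travel":[-0.02,-0.04,-0.2],"turn":0},{"claw":0,"travel":[-0.02,-0.04,-0.31],"turn":0},{"claw":0,"travel":[-0.02,-0.04,-0.31],"turn":0}]' 80
python3 -m inch '[{"claw":-1,"travel":[0,0,0],"turn":0},{"claw":-1,"travel":[0,0,0],"turn":0},{"claw":-1,"travel":[0,0,0],"turn":0},{"claw":-1,"travel":[0,0,0],"turn":0},{"claw":-1,"travel":[0,0,0],"turn":0}]' 80
python3 -m inch '[{"claw":-1,"travel":[0,0,0.05],"turn":0},{"claw":-1,"travel":[0,0,0.15],"turn":0},{"claw":-1,"travel":[0,0,0.35],"turn":0},{"claw":-1,"travel":[0,0,0.6],"turn":0},{"claw":-1,"travel":[0,0,0.8],"turn":0}]' 80
for i in 1 2 3; do python3 -m inch '[{"claw":-1,"travel":[0.175,0.776,0],"turn":0.024},{"claw":-1,"travel":[0.175,0.776,0],"turn":0.024},{"claw":-1,"travel":[0.175,0.776,0],"turn":0.024},{"claw":-1,"travel":[0.175,0.776,0],"turn":0.024},{"claw":-1,"travel":[0.175,0.776,0],"turn":0.024}]' 80 |sed -n '2p;4,6p';done; python3 - <<'E'
from h import *
s=get_state();print(s['position'],np.degrees(np.arctan2(*T_tool(s)[[1,0],0])))
E
```

```text
clock: 25.6
position: [0.3609, -0.4238, 0.0253]
ee_rot: [-0.002, 0.107, 0.994, 0.002]
contact_force: [-0.3, 1.2, -0.4]
width: 0.043
gripper_force: 0.0
clock: 26.1
position: [0.3629, -0.426, 0.0291]
ee_rot: [0.001, 0.107, 0.994, -0.001]
contact_force: [-0.5, 0.5, 5.8]
width: 0.0112
gripper_force: 79.6
clock: 26.6
position: [0.3623, -0.4248, 0.1904]
ee_rot: [0.001, 0.107, 0.994, -0.001]
contact_force: [1.5, -0.3, -2.6]
width: 0.0115
gripper_force: 78.7
position: [0.3973, -0.2679, 0.1881]
contact_force: [-0.4, -0.0, -0.9]
width: 0.0113
gripper_force: 78.8
position: [0.4329, -0.1145, 0.1877]
contact_force: [-0.4, -0.0, -0.4]
width: 0.011
gripper_force: 78.9
position: [0.4684, 0.04, 0.1874]
contact_force: [0.3, 0.4, -0.5]
width: 0.0115
gripper_force: 79.0
[0.46840929 0.04000129 0.18742001] -179.25216577420136
```

```bash
python3 -m inch '[{"claw":-1,"travel":[0.1,0.005,0.005],"turn":0.001},{"claw":-1,"travel":[0.25,0.005,0.005],"turn":0.001},{"claw":-1,"travel":[0.35,0.005,0.005],"turn":0.001},{"claw":-1,"travel":[0.35,0.005,0.005],"turn":0.001},{"claw":-1,"travel":[0.45,0.005,0.005],"turn":0.001}]' 80
python3 -m inch '[{"claw":-1,"travel":[0.1,0.0,0],"turn":0},{"claw":-1,"travel":[0.17,0,0],"turn":0},{"claw":-1,"travel":[0.17,0,0],"turn":0},{"claw":-1,"travel":[0.17,0,-0.02],"turn":0},{"claw":-1,"travel":[0.17,0,-0.02],"turn":0}]' 80
python3 -m inch '[{"claw":-1,"travel":[0,0,-0.01],"turn":0},{"claw":-1,"travel":[0,0,-0.02],"turn":0},{"claw":-1,"travel":[0,0,-0.028],"turn":0},{"claw":-1,"travel":[0,0,-0.028],"turn":0}]' 80
```

```text
clock: 28.6
position: [0.5549, 0.0389, 0.1879]
ee_rot: [-0.002, -0.006, 1.0, -0.0]
contact_force: [0.6, 0.7, -1.1]
width: 0.0114
gripper_force: 79.1
clock: 29.1
position: [0.5894, 0.0408, 0.1837]
ee_rot: [-0.002, -0.007, 1.0, -0.0]
contact_force: [-1.2, -0.5, -1.2]
width: 0.0114
gripper_force: 79.1
clock: 29.5
position: [0.5909, 0.0417, 0.1794]
ee_rot: [-0.0, -0.008, 1.0, -0.0]
contact_force: [-2.3, 0.1, 4.0]
width: 0.0114
gripper_force: 79.6
```

```bash
python3 -m inch '[{"claw":0,"travel":[0,0,0],"turn":0},{"claw":0,"travel":[0,0,0],"turn":0},{"claw":0,"travel":[0,0,0],"turn":0},{"claw":0,"travel":[-0.2,0,0.05],"turn":0},{"claw":0,"travel":[-0.42,0,0.05],"turn":0}]' 80 |sed -n '2p;4,6p'
python3 -m inch '[{"claw":1,"travel":[-0.18,0,0],"turn":-0.047},{"claw":1,"travel":[-0.18,0,0],"turn":-0.095},{"claw":1,"travel":[-0.18,0,0],"turn":-0.142},{"claw":1,"travel":[-0.18,0,0],"turn":-0.19},{"claw":1,"travel":[-0.18,0,0],"turn":-0.235}]' 80|sed -n 2p; python3 -m inch '[{"claw":1,"travel":[0,0,-0.1],"turn":-0.235},{"claw":1,"travel":[0,0,-0.35],"turn":-0.235},{"claw":1,"travel":[0,0,-0.35],"turn":-0.235},{"claw":1,"travel":[0,0,-0.35],"turn":-0.235},{"claw":1,"travel":[0,0,-0.35],"turn":-0.235}]' 80|sed -n '2,4p'; 
python3 -m inch '[{"claw":1,"travel":[0,0,0],"turn":-0.04},{"claw":1,"travel":[0,0,0],"turn":-0.04}]' 80; python3 - <<'E'
from h import *
s=get_state();print(s['position'],np.degrees(np.arctan2(*T_tool(s)[[1,0],0])))
E
```

```text
position: [0.5084, 0.0417, 0.1891]
contact_force: [-0.3, 0.2, 0.9]
width: 0.0422
gripper_force: 0.0
position: [0.4714, 0.0418, 0.1889]
position: [0.4713, 0.0418, 0.1183]
ee_rot: [-0.0, 0.67, 0.743, -0.0]
contact_force: [-0.4, -0.2, 0.3]
clock: 31.2
position: [0.4715, 0.0418, 0.1188]
ee_rot: [0.0, 0.713, 0.701, 0.0]
contact_force: [-0.1, 1.3, -0.2]
width: 0.0857
gripper_force: 0.0
[0.4714889  0.04180832 0.11879069] 89.0651822549559
```

Now push green with the knuckle, in steps, toward TCP x ≈ 0.5715.

```bash
python3 -m inch '[{"claw":1,"travel":[0.1,0,0],"turn":0.009},{"claw":1,"travel":[0.16,0,0],"turn":0.009},{"claw":1,"travel":[0.22,0,0],"turn":0.009},{"claw":1,"travel":[0.28,0,0],"turn":0.009},{"claw":1,"travel":[0.33,0,0],"turn":0.009}]' 80 |sed -n '2p;4,6p'
python3 -m inch '[{"claw":1,"travel":[0.05,0,0],"turn":0},{"claw":1,"travel":[0.1,0,0],"turn":0},{"claw":1,"travel":[0.14,0,0],"turn":0},{"claw":1,"travel":[0.15,0,0],"turn":0},{"claw":1,"travel":[0.15,0,0],"turn":0}]' 80|sed -n '2p;4,6p'
python3 - <<'E'
from h import *
im,c=shot('top')
for i in range(98,116): print(i,int(im[i,266:270].mean()),onz(c,(267.5,i),.155)[0].round(4),end='; ')
E
```

```text
position: [0.5382, 0.0417, 0.1188]
contact_force: [-0.7, -0.4, 0.0]
width: 0.0854
gripper_force: 0.0
position: [0.5675, 0.0418, 0.1188]
contact_force: [-0.4, 0.2, -0.0]
width: 0.0851
gripper_force: 0.0
98 121 0.7988; 99 121 0.7959; 100 121 0.7931; 101 121 0.7903; 102 122 0.7875; 103 125 0.7847; 104 129 0.7819; 105 129 0.779; 106 125 0.7762; 107 115 0.7734; 108 106 0.7706; 109 105 0.7678; 110 105 0.765; 111 105 0.7622; 112 105 0.7594; 113 105 0.7566; 114 105 0.7538; 115 105 0.751;
```

```bash
python3 -m inch '[{"claw":1,"travel":[0.01,0,0],"turn":0},{"claw":1,"travel":[0.018,0,0],"turn":0},{"claw":1,"travel":[0.018,0,0],"turn":0}]' 80|sed -n '2p;4,6p'
python3 - <<'E'
from h import *
im,c=shot('top')
for i in range(102,110): print(i,int(im[i,266:270].mean()),onz(c,(267.5,i),.155)[0].round(4),end='; ')
E
python3 -m inch '[{"claw":1,"travel":[-0.2,0,0],"turn":0},{"claw":1,"travel":[-0.4,0,0],"turn":0},{"claw":1,"travel":[-0.6,0,0.2],"turn":0},{"claw":0,"travel":[-0.75,0.1,0.5],"turn":0},{"claw":0,"travel":[-0.75,0.35,0.7],"turn":0}]' 80|sed -n 2p
python3 - <<'E'
from h import *
a,ct=shot('top','t7.png');b,cs=shot('side','s7.png');s=get_state();print(s['position'])
B=cv2.resize(b[140:250,140:260],(436,400),interpolation=3);A=cv2.resize(a[85:150,235:297],(362,380),interpolation=3);A=np.vstack([A,np.zeros((20,362,3),np.uint8)]);cv2.imwrite('pics/s7c.png',np.hstack([B,A])[:,:,::-1])
E
```

```text
position: [0.5709, 0.0418, 0.1189]
contact_force: [0.5, 0.1, 0.1]
width: 0.0856
gripper_force: 0.0
102 125 0.7875; 103 129 0.7847; 104 129 0.7819; 105 127 0.779; 106 117 0.7762; 107 107 0.7734; 108 105 0.7706; 109 105 0.7678; position: [0.423, 0.0872, 0.2348]
[0.42747804 0.09101354 0.23857939]
```

View pics/s7c.png

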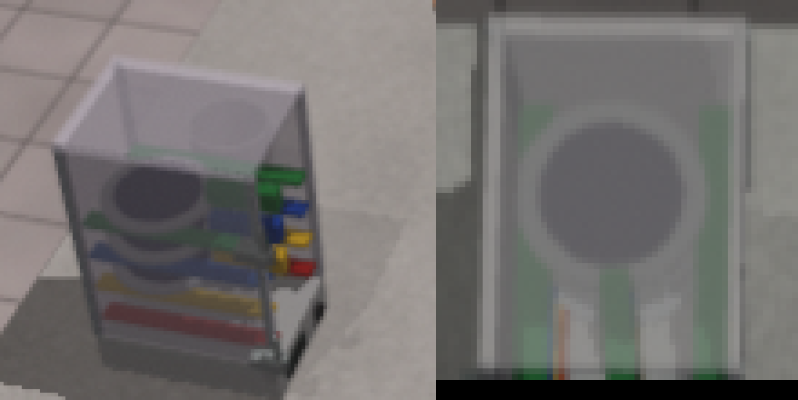

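All three discs lie home on their ledges, the rim level with the ledges' back ends, and nothing else protrudes. Next is the door. I'll hover the wrist camera above the hinge pins (tool yaw ≈ 0) to locate them.

```bash
for i in 1 2 ; do python3 -m inch '[{"claw":0,"travel":[0,0.04,0.05],"turn":-0.235},{"claw":0,"travel":[0,0.04,0.05],"turn":-0.235},{"claw":0,"travel":[0,0.04,0.05],"turn":-0.235},{"claw":0,"travel":[0,0.04,0.05],"turn":-0.235},{"claw":0,"travel":[0,0.04,0.05],"turn":-0.235}]' 80|sed -n 2p; done
python3 -m inch '[{"claw":0,"travel":[0.2,0,0],"turn":-0.033},{"claw":0,"travel":[0.4,0,0],"turn":-0.033},{"claw":0,"travel":[0.69,0,0],"turn":-0.033},{"claw":0,"travel":[0.69,0,0],"turn":-0.033},{"claw":0,"travel":[0.69,0,0],"turn":-0.033}]' 80|sed -n 2p
python3 - <<'E'
from h import *
im,c=shot('top');hsv=cv2.cvtColor(im,cv2.COLOR_RGB2HSV)
m=(((hsv[:,:,0]<6)|(hsv[:,:,0]>174))&(hsv[:,:,1]>140)).astype(np.uint8);n,_,st,ce=cv2.connectedComponentsWithStats(m);print([ (ce[i].round(),st[i,4]) for i in range(1,n) if st[i,4]>15])
im,c=shot('wrist','w8.png')
s=get_state();print(s['position'],np.degrees(np.arctan2(*T_tool(s)[[1,0],0])),proj(c,[.6322,.1065,.194]),proj(c,[.6322,.1065,.17]),proj(c,[.6322,.1065,.06]))
u=proj(c,[.6322,.1065,.18]).astype(int);k=im[max(0,u[1]-75):u[1]+75,max(0,u[0]-100):u[0]+100];print(max(0,u[1]-75),max(0,u[0]-100))
cv2.imwrite('pics/w8c.png',cv2.resize(k,None,fx=4,fy=4,interpolation=3)[:,:,::-1])
E
```

```text
position: [0.4257, 0.0961, 0.2426]
position: [0.4257, 0.104, 0.2526]
position: [0.5648, 0.1039, 0.2516]
[]
[0.56239725 0.10412976 0.25239718] 0.12571129580681817 [268.86304765 104.7920278 ] [269.51039571 105.75282636] [271.21284162 108.2805601 ]
30 169
```

View pics/w8c.png

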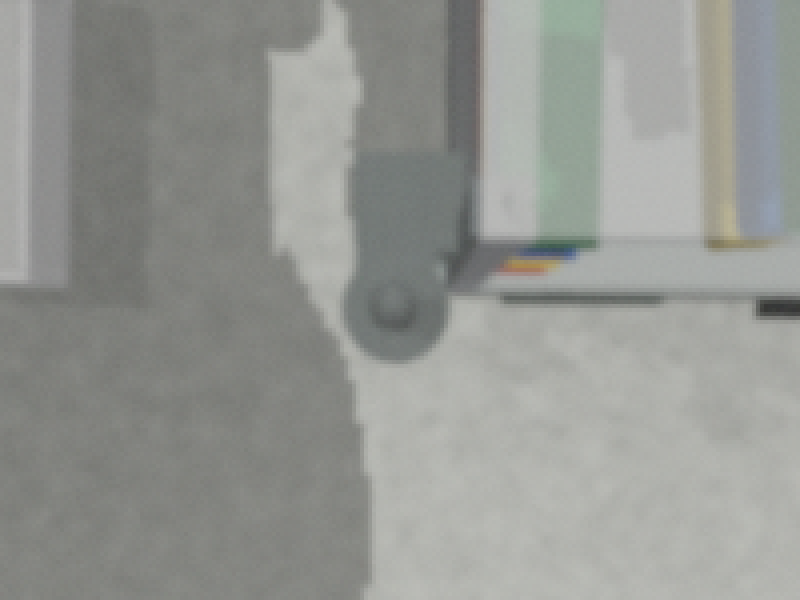

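The wrist camera is directly over the hinge. The upper pin's axis is at crop (395,305), with the shoulder ring round it (radius ≈52 crop px). Now to the door.

```bash
cat >> h.py <<'E'
def circ(im,c,P,r,half=30,up=4,n=3):
    """Hough circles of radius ~r (m) near the predicted point P (its height is used)"""
    u=proj(c,P);x0,y0=(u-half).astype(int);x0=max(x0,0);y0=max(y0,0)
    k=cv2.cvtColor(im[y0:y0+2*half,x0:x0+2*half],cv2.COLOR_RGB2GRAY);k=cv2.resize(k,None,fx=up,fy=up,interpolation=cv2.INTER_CUBIC);k=cv2.GaussianBlur(k,(0,0),2)
    rp=np.linalg.norm(proj(c,np.array(P)+[0,r,0])-u)*up
    h=cv2.HoughCircles(k,cv2.HOUGH_GRADIENT_ALT if False else cv2.HOUGH_GRADIENT,1,8,param1=60,param2=12,minRadius=int(rp*.85),maxRadius=int(rp*1.15))
    return [] if h is None else [(onz(c,((x+.5)/up-.5+x0,(y+.5)/up-.5+y0),P[2])[:2].round(4).tolist(),round(R_/up,1),round(rp/up,1)) for x,y,R_ in h[0][:n]]
E
python3 - <<'E'
from h import *
im=cv2.imread('pics/w8.png')[:,:,::-1].copy();c=cam('wrist')
print('manual',onz(c,(267.75,105.5),.192)[:2],onz(c,(267.75,107.25),.17)[:2])
print('sh',circ(im,c,[.6322,.1065,.17],.008),'pin',circ(im,c,[.6322,.1065,.19],.0032))
E
python3 -m inch '[{"claw":0.2,"travel":[-0.1,0.15,0.05],"turn":0.004},{"claw":0.2,"travel":[-0.25,0.4,0.1],"turn":0.004},{"claw":0.2,"travel":[-0.35,0.65,0.1],"turn":0.004},{"claw":0.2,"travel":[-0.35,0.9,0.1],"turn":0.004},{"claw":0.2,"travel":[-0.35,1.0,0.1],"turn":0.004}]' 80|sed -n 2p
python3 -m inch '[{"claw":0.2,"travel":[0,0.01,0],"turn":0},{"claw":0.2,"travel":[0,0.01,0],"turn":0},{"claw":0.2,"travel":[0,0.01,0],"turn":0}]' 80|sed -n 2p
python3 - <<'E'
from h import *
im,c=shot('wrist','w9.png');s=get_state();print(s['position'],np.degrees(np.arctan2(*T_tool(s)[[1,0],0])))
print(circ(im,c,[.560,.3065,.156],.009,n=4),circ(im,c,[.560,.3065,.156],.005,n=4))
print('top corners px',proj(c,[.5495,.3065,.192]),proj(c,[.56,.3065,.156]))
g=cv2.cvtColor(im,cv2.COLOR_RGB2GRAY)
for x in(.53,.515,.50): # edge profile across y at door-top height
    ys=np.arange(.29,.325,.0015);print(x,[int(g[tuple(proj(c,[x,y,.192]).round().astype(int)[::-1])]) for y in ys])
E
```

```text
manual [0.63112656 0.10729097] [0.63058894 0.10771099]
sh [([0.6309, 0.1079], np.float32(13.2), np.float64(13.6))] pin []
position: [0.4906, 0.3066, 0.2744]
position: [0.4929, 0.305, 0.2735]
[0.49328005 0.30485222 0.2734772 ] 0.781581234844349
[] []
top corners px [272.42116989 127.69421541] [272.88639065 110.22671302]
0.53 [80, 80, 80, 81, 79, 80, 81, 78, 85, 92, 93, 94, 94, 92, 92, 92, 85, 79, 79, 79, 78, 78, 81, 62]
0.515 [81, 82, 82, 81, 81, 79, 82, 80, 85, 89, 92, 92, 91, 90, 91, 90, 84, 78, 80, 79, 80, 81, 75, 65]
0.5 [158, 156, 155, 157, 159, 155, 103, 83, 95, 96, 97, 95, 97, 110, 134, 108, 113, 116, 114, 115, 120, 120, 110, 75]
```

```bash
python3 -m inch '[{"claw":0.2,"travel":[0,0.015,-0.15],"turn":0},{"claw":0.2,"travel":[0,0.015,-0.3],"turn":0},{"claw":0.2,"travel":[0,0.015,-0.42],"turn":0},{"claw":0.2,"travel":[0,0.015,-0.465],"turn":0},{"claw":0.2,"travel":[0,0.015,-0.465],"turn":0}]' 60
python3 -m inch '[{"claw":-1,"travel":[0,0,0],"turn":0},{"claw":-1,"travel":[0,0,0],"turn":0},{"claw":-1,"travel":[0,0,0],"turn":0},{"claw":-1,"travel":[0,0,0],"turn":0},{"claw":-1,"travel":[0,0,0],"turn":0}]' 60
python3 -m inch '[{"claw":-1,"travel":[0,0,0],"turn":0},{"claw":-1,"travel":[0,0,0.02],"turn":0},{"claw":-1,"travel":[0,0,0.06],"turn":0},{"claw":-1,"travel":[0,0,0.1],"turn":0},{"claw":-1,"travel":[0,0,0.1],"turn":0}]' 100
```

```text
clock: 36.15
position: [0.4933, 0.3079, 0.1792]
ee_rot: [0.001, 1.0, 0.007, -0.001]
contact_force: [-0.2, -0.2, -0.3]
width: 0.0511
gripper_force: 0.0
clock: 36.65
position: [0.4946, 0.3095, 0.1818]
ee_rot: [-0.0, 1.0, 0.008, 0.001]
contact_force: [-0.5, -1.9, 5.6]
width: 0.0092
gripper_force: 59.6
clock: 37.15
position: [0.4943, 0.3095, 0.2015]
ee_rot: [-0.0, 1.0, 0.007, 0.001]
contact_force: [0.7, -0.5, -1.9]
width: 0.0083
gripper_force: 97.5
```

```bash
python3 -m inch '[{"claw":-1,"travel":[0,0,0.1],"turn":0},{"claw":-1,"travel":[0,0,0.2],"turn":0},{"claw":-1,"travel":[0,0,0.33],"turn":0},{"claw":-1,"travel":[0,0,0.33],"turn":0},{"claw":-1,"travel":[0,0,0.33],"turn":0}]' 100|sed -n '2,4p'
python3 -m inch '[{"claw":-1,"travel":[0,-0.15,0],"turn":0},{"claw":-1,"travel":[0,-0.35,0],"turn":0},{"claw":-1,"travel":[0,-0.55,0],"turn":0},{"claw":-1,"travel":[0,-0.75,0],"turn":0},{"claw":-1,"travel":[0,-0.9,0],"turn":0}]' 100|sed -n '2,4p'
python3 -m inch '[{"claw":-1,"travel":[0.1,-0.1,0],"turn":0},{"claw":-1,"travel":[0.2,-0.1,0],"turn":0},{"claw":-1,"travel":[0.2,-0.1,0],"turn":0},{"claw":-1,"travel":[0.2,-0.1,0],"turn":0},{"claw":-1,"travel":[0.2,-0.1,0],"turn":0}]' 100
python3 - <<'E'
from h import *
im,c=shot('wrist','w10.png');s=get_state();p=s['position'];print(p,np.degrees(np.arctan2(*T_tool(s)[[1,0],0])))
z0=p[2]-.1745;P=[p[0]+.066,p[1],z0+.15]
print('knuckle',circ(im,c,P,.009,half=40,n=4),circ(im,c,P,.005,half=40,n=4)); print('pin',circ(im,c,[.6309,.1076,.17],.008))
u=proj(c,P).astype(int);x0=max(0,u[0]-70);y0=max(0,u[1]-90);print(x0,y0,u,proj(c,[.6309,.1076,.19]))
cv2.imwrite('pics/w10c.png',cv2.resize(im[y0:y0+140,x0:x0+180],None,fx=4,fy=4,interpolation=3)[:,:,::-1])
E
```

```text
position: [0.4937, 0.3094, 0.2659]
ee_rot: [-0.0, 1.0, 0.007, 0.0]
contact_force: [-0.2, -0.1, -2.6]
position: [0.4923, 0.1271, 0.2641]
ee_rot: [0.001, 1.0, 0.007, -0.002]
contact_force: [0.8, 0.5, -2.6]
clock: 38.65
position: [0.5324, 0.1096, 0.2651]
ee_rot: [0.0, 1.0, 0.008, -0.002]
contact_force: [-0.1, -0.4, -2.0]
width: 0.0083
gripper_force: 98.4
[0.53251999 0.10971351 0.26547574] 0.8883498689389838
knuckle [([0.5981, 0.1094], np.float32(18.7), np.float64(21.3)), ([0.5985, 0.1106], np.float32(20.8), np.float64(21.3))] [([0.5974, 0.1102], np.float32(10.8), np.float64(11.8))]
pin []
205 19 [275 109] [280.08572757  50.73771393]
```

View pics/w10c.png

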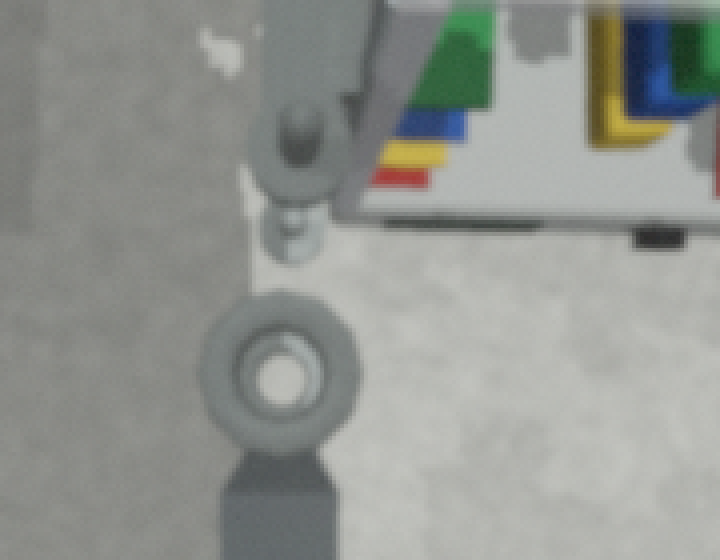

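The upper knuckle ring is at crop (280,372) with an open, vertical hole. The upper pin stands on its shoulder at crop (300,152), and the lower pin shows behind it at (293,232). I'll compute the offset.

```bash
python3 - <<'E'
from h import *
im=cv2.imread('pics/w10.png')[:,:,::-1].copy();c=cam('wrist')
for z in(.236,.241): print('ring',onz(c,(275,112),z)[:2].round(4),circ(im,c,[.5983,.11,z],.009,half=30,n=2))
print('shoulder',onz(c,(280,57),.17)[:2],circ(im,c,[.6309,.1076,.17],.008,half=24,n=3)); print('low shoulder',onz(c,(205+293/4,19+232/4),.06)[:2])
# lower knuckle: visible inner rim centre
print('low hole bottom',onz(c,(205+282/4,19+380/4),.113)[:2], 'up hole bottom',onz(c,(205+282/4,19+380/4),.223)[:2])
E
```

```text
ring [0.5978 0.11  ] [([0.5983, 0.1095], np.float32(18.7), np.float64(20.5)), ([0.5987, 0.1107], np.float32(20.8), np.float64(20.5))]
ring [0.5978 0.11  ] [([0.5982, 0.1095], np.float32(18.7), np.float64(21.2)), ([0.5986, 0.1107], np.float32(20.8), np.float64(21.2))]
shoulder [0.63098056 0.10741006] []
low shoulder [0.63023716 0.10726769]
low hole bottom [0.59676145 0.10940038] up hole bottom [0.59696491 0.10973122]
```

```bash
python3 -m inch '[{"claw":-1,"travel":[0.08,-0.0125,0],"turn":0},{"claw":-1,"travel":[0.164,-0.0125,0],"turn":0},{"claw":-1,"travel":[0.164,-0.0125,-0.04],"turn":0},{"claw":-1,"travel":[0.164,-0.0125,-0.07],"turn":0},{"claw":-1,"travel":[0.164,-0.0125,-0.07],"turn":0}]' 100
python3 -m inch '[{"claw":-1,"travel":[0,0,0],"turn":0},{"claw":-1,"travel":[0,0,0],"turn":0}]' 100
python3 - <<'E'
from h import *
im,c=shot('wrist','w11.png');s=get_state();p=s['position'];print(p)
z=p[2]-.1745+.15;P=[p[0]+.0655,p[1]+.0003,z];print(P)
print(circ(im,c,P,.009,n=3),circ(im,c,P,.005,n=3),circ(im,c,[.6308,.1075,.192],.0032,half=12,up=6,n=3))
u=proj(c,P).round().astype(int);g=cv2.cvtColor(im,cv2.COLOR_RGB2GRAY)
print(u,proj(c,[.6308,.1075,.192]));print(g[u[1]-13:u[1]+14,u[0]-13:u[0]+14])
E
```

```text
clock: 39.2
position: [0.5647, 0.1071, 0.2507]
ee_rot: [0.0, 1.0, 0.008, -0.002]
contact_force: [-0.8, -0.3, -2.5]
width: 0.0082
gripper_force: 98.5
clock: 39.4
position: [0.5663, 0.107, 0.2526]
ee_rot: [0.0, 1.0, 0.008, 0.0]
contact_force: [-0.2, -1.2, -1.6]
width: 0.0082
gripper_force: 98.5
[0.5664227  0.10689344 0.25265849]
[np.float64(0.631922702807418), np.float64(0.1071934397040995), np.float64(0.2281584891853569)]
[] [] []
[275 111] [274.3557258  114.11035298]
[[129 131 131 130 128 129 125 124 122 125 122 121 120 120 119 122 121 126
  123 127 126 129 130 133 132 132 127]
 [131 132 132 130 125 126 124 122 118 119 115 113 112 111 112 115 118 118
  120 121 123 125 127 129 130 130 129]
 [130 129 129 129 127 121 120 114 110 109 103  99  98  97  99 106 108 110
  114 115 121 122 124 127 126 130 130]
 [130 128 127 125 121 117 110 106  99  96  95  97  97  99  97  99 100  99
  102 110 112 122 122 124 125 128 127]
 [126 127 123 119 116 111 102  96  99 102 104 107 112 114 114 106 102  97
   98  98 107 114 124 125 125 125 127]
 [123 124 120 116 110  99  97 104 111 117 123 127 128 125 124 1
[... 1723 characters left out ...]
 105 110 123 129 129]
 [128 124 120 114 109 113 121 125 124 123 122 119 118 120 119 121 121 119
  118 115 109 106 109 117 130 130 129]
 [130 129 127 121 112 111 115 121 123 125 126 125 126 124 122 124 124 122
  119 113 109 109 120 126 129 130 129]
 [129 129 129 128 122 114 111 116 120 120 124 129 124 125 128 125 123 119
  114 112 114 120 127 129 129 129 127]
 [128 130 131 131 125 121 115 112 114 114 119 119 122 122 122 120 115 115
  112 114 122 128 130 131 130 127 125]
 [124 129 130 131 130 130 124 121 117 115 114 114 116 115 118 116 115 114
  116 123 125 129 128 130 128 125 124]
 [125 125 127 131 132 131 129 130 126 128 124 120 118 119 121 124 124 127
  127 129 131 129 129 126 125 125 123]]
```

```bash
python3 - <<'E'
from h import *
c=cam('wrist');print('hole',onz(c,(274.6,111.3),.2282)[:2],'pin',onz(c,(274.3,112.2),.187)[:2],get_state()['position'],c[2][:3,3])
im=cv2.imread('pics/w11.png',0)
k=cv2.resize(im[95:130,258:292],None,fx=8,fy=8,interpolation=2);k=cv2.GaussianBlur(k,(0,0),4)
for r0,r1 in((34,50),(75,100)):
    h=cv2.HoughCircles(k,cv2.HOUGH_GRADIENT,1,10,param1=40,param2=8,minRadius=r0,maxRadius=r1)
    if h is not None: print([((x+.5)/8-.5+258,(y+.5)/8-.5+95,r/8) for x,y,r in h[0][:3]])
E
```

```text
hole [0.63208996 0.10733164] pin [0.63196849 0.10747811] [0.5664227  0.10689344 0.25265849] [0.63080217 0.10736358 0.37626658]
```

Hole and pin agree to about 0.2 mm, so I'll lower gently.

```bash
python3 -m inch '[{"claw":-1,"travel":[0,0,-0.025],"turn":0},{"claw":-1,"travel":[0,0,-0.05],"turn":0},{"claw":-1,"travel":[0,0,-0.075],"turn":0},{"claw":-1,"travel":[0,0,-0.1],"turn":0},{"claw":-1,"travel":[0,0,-0.1],"turn":0}]' 100
python3 -m inch '[{"claw":-1,"travel":[0,0,-0.025],"turn":0},{"claw":-1,"travel":[0,0,-0.05],"turn":0},{"claw":-1,"travel":[0,0,-0.075],"turn":0},{"claw":-1,"travel":[0,0,-0.09],"turn":0},{"claw":-1,"travel":[0,0,-0.09],"turn":0}]' 100
```

```text
clock: 39.95
position: [0.566, 0.1068, 0.2311]
ee_rot: [0.0, 1.0, 0.007, -0.001]
contact_force: [-0.2, -0.2, -3.2]
width: 0.0082
gripper_force: 98.5
clock: 40.45
position: [0.5666, 0.1069, 0.2143]
ee_rot: [0.0, 1.0, 0.007, 0.0]
contact_force: [0.1, 0.1, -3.2]
width: 0.0086
gripper_force: 98.6
```

```bash
for k in 1 2 3; do python3 -m inch '[{"claw":-1,"travel":[0,0,-0.006],"turn":0},{"claw":-1,"travel":[0,0,-0.006],"turn":0},{"claw":-1,"travel":[0,0,-0.006],"turn":0}]' 100|sed -n '2p;4p'; done
```

```text
position: [0.5668, 0.1069, 0.2138]
contact_force: [-2.4, 0.2, 3.8]
position: [0.5666, 0.1069, 0.2136]
contact_force: [-4.0, 0.1, 7.6]
position: [0.5666, 0.1069, 0.2134]
contact_force: [-6.1, -0.7, 12.5]
```

The door is seated: the force rises at TCP 0.2138, i.e. door bottom ≈ 38 mm. I'll release, lift, and go round to the outer face with closed fingers.

```bash
python3 -m inch '[{"claw":-0.3,"travel":[0,0,0.01],"turn":0},{"claw":-0.3,"travel":[0,0,0.01],"turn":0},{"claw":-0.3,"travel":[0,0,0.01],"turn":0},{"claw":-0.3,"travel":[0,0,0.01],"turn":0},{"claw":-0.3,"travel":[0,0,0.01],"turn":0}]' 60
python3 -m inch '[{"claw":-0.3,"travel":[0,0,0.1],"turn":0},{"claw":-0.3,"travel":[0,0,0.3],"turn":0},{"claw":-0.3,"travel":[0,0,0.35],"turn":0},{"claw":-0.6,"travel":[-0.15,0.15,0.35],"turn":0},{"claw":-1,"travel":[-0.15,0.32,0.35],"turn":0}]' 60
python3 - <<'E'
from h import *
a,ct=shot('top','t12.png');b,cs=shot('side','s12.png')
H=np.array([.631,.1075]);
for n,c,im in(('top',ct,a),('side',cs,b)): print(n,proj(c,[.631-.01,.1075,.224]),proj(c,[.631-.122,.1075,.224]))
im,c=shot('wrist','w12.png');print(get_state()['position'])
E
```

```text
clock: 41.85
position: [0.5665, 0.1068, 0.2122]
ee_rot: [0.0, 1.0, 0.007, -0.0]
contact_force: [0.6, -0.1, -0.1]
width: 0.0299
gripper_force: 0.0
clock: 42.35
position: [0.5338, 0.1705, 0.283]
ee_rot: [0.0, 1.0, 0.006, -0.001]
contact_force: [0.9, 0.6, 0.6]
width: 0.0036
gripper_force: 0.0
top [238.95288216 155.0644788 ] [237.72224242 199.12725213]
side [214.74977228 193.44356454] [256.75953002 200.31457381]
[0.53613606 0.17221909 0.28228818]
```

```bash
python3 -m inch '[{"claw":-1,"travel":[0,0,-0.2],"turn":0},{"claw":-1,"travel":[0,0,-0.36],"turn":0},{"claw":-1,"travel":[0,0,-0.36],"turn":0},{"claw":-1,"travel":[0,-0.08,-0.36],"turn":0},{"claw":-1,"travel":[0,-0.13,-0.36],"turn":0}]' 60|sed -n '2p;4p'
python3 -m inch '[{"claw":-1,"travel":[0,-0.04,0],"turn":0},{"claw":-1,"travel":[-0.01,-0.09,0],"turn":0},{"claw":-1,"travel":[-0.015,-0.14,0],"turn":0},{"claw":-1,"travel":[-0.02,-0.185,0],"turn":0},{"claw":-1,"travel":[-0.02,-0.185,0],"turn":0}]' 60|sed -n '2p;4p'
python3 - <<'E'
from h import *
s=get_state();print(s['position'],s['contact_force'])
for n in('top','side'):
    im,c=shot(n,n+'13.png');g=cv2.cvtColor(im,cv2.COLOR_RGB2GRAY)
E
```

```text
position: [0.5379, 0.1432, 0.2123]
contact_force: [0.0, 0.1, -1.2]
position: [0.5324, 0.1066, 0.2109]
contact_force: [0.8, 0.1, 0.6]
[0.53239435 0.10655001 0.21089862] [0.75283092 0.09159086 0.58446078]
```

```bash
python3 -m inch '[{"claw":-1,"travel":[0,-0.06,0],"turn":0},{"claw":-1,"travel":[0.012,-0.12,0],"turn":0},{"claw":-1,"travel":[0.035,-0.18,0],"turn":0},{"claw":-1,"travel":[0.06,-0.235,0],"turn":0},{"claw":-1,"travel":[0.095,-0.285,0],"turn":0}]' 60|sed -n '2p;4p'
python3 -m inch '[{"claw":-1,"travel":[0.045,-0.04,0],"turn":0},{"claw":-1,"travel":[0.09,-0.08,0],"turn":0},{"claw":-1,"travel":[0.14,-0.115,0],"turn":0},{"claw":-1,"travel":[0.19,-0.14,0],"turn":0},{"claw":-1,"travel":[0.22,-0.16,0],"turn":0}]' 60|sed -n '2p;4p'
python3 - <<'E'
from h import *
s=get_state();print(s['position'],s['contact_force'])
E
```

```text
position: [0.552, 0.0495, 0.2107]
contact_force: [-0.3, 0.7, -0.4]
position: [0.5969, 0.0184, 0.2105]
contact_force: [-0.5, 0.4, -0.7]
[0.59689593 0.01839324 0.21050414] [-0.46554107  0.42885839 -0.68767162]
```

```bash
python3 -m inch '[{"claw":-1,"travel":[0.03,-0.02,0],"turn":0},{"claw":-1,"travel":[0.055,-0.03,0],"turn":0},{"claw":-1,"travel":[0.07,-0.03,0],"turn":0},{"claw":-1,"travel":[0.07,-0.03,0],"turn":0}]' 60|sed -n '2p;4p'
for k in 1 2 3; do python3 -m inch '[{"claw":-1,"travel":[0.007,0,0],"turn":0},{"claw":-1,"travel":[0.007,0,0],"turn":0},{"claw":-1,"travel":[0.007,0,0],"turn":0}]' 60|sed -n '2p;4p'; done
```

```text
position: [0.6099, 0.013, 0.2106]
contact_force: [-1.2, -0.1, -0.8]
position: [0.6107, 0.013, 0.2108]
contact_force: [0.3, -0.2, 0.2]
position: [0.6124, 0.0129, 0.2107]
contact_force: [0.3, -0.4, 0.3]
position: [0.6138, 0.0128, 0.2107]
contact_force: [0.7, -0.4, 0.2]
```

```bash
for k in 1 2 3 4; do python3 -m inch '[{"claw":-1,"travel":[0.007,0,0],"turn":0},{"claw":-1,"travel":[0.007,0,0],"turn":0},{"claw":-1,"travel":[0.007,0,0],"turn":0}]' 60|sed -n '2p;4p'; done
```

```text
position: [0.6152, 0.0128, 0.2106]
contact_force: [-0.4, 0.1, 0.3]
position: [0.6166, 0.0128, 0.2107]
contact_force: [-0.4, -0.7, 0.2]
position: [0.6178, 0.0129, 0.2106]
contact_force: [-1.4, 0.5, -0.1]
position: [0.618, 0.0129, 0.2105]
contact_force: [-5.7, -0.2, 2.4]
```

Firm stop at TCP x = 0.618. I'll retreat and check numerically that the door is shut.

```bash
python3 -m inch '[{"claw":-1,"travel":[-0.05,0,0],"turn":0},{"claw":-1,"travel":[-0.2,0,0],"turn":0},{"claw":-1,"travel":[-0.45,0,0.1],"turn":0},{"claw":-1,"travel":[-0.7,-0.2,0.3],"turn":0},{"claw":-1,"travel":[-0.9,-0.45,0.4],"turn":0}]' 60|sed -n '2p;4p'
python3 -m inch '[{"claw":-1,"travel":[-0.2,-0.2,0],"turn":0},{"claw":-1,"travel":[-0.3,-0.5,0],"turn":0},{"claw":-1,"travel":[-0.3,-0.8,0],"turn":0},{"claw":-1,"travel":[-0.3,-1,0],"turn":0}]' 60|sed -n '2p;4p'
python3 - <<'E'
from h import *
a,ct=shot('top','t14.png');b,cs=shot('side','s14.png')
old=cv2.imread('pics/t7.png')[:,:,::-1]
# door top edge seen from above: brightness down the columns that cross the front (before / after), and door-top corner predictions
H=np.array([.631,.1075]);th=np.radians(.7)
for al in (0,3,6):
    t=th-np.radians(al)*1;d=np.array([np.sin(t),-np.cos(t)]);e=H+.122*d
    print(al,'free top',e.round(4),'px',proj(ct,[*e,.224]).round(1),'side',proj(cs,[*e,.224]).round(1))
print('hinge-side top px',proj(ct,[.631,.0975,.224]).round(1))
g=cv2.cvtColor(a,cv2.COLOR_RGB2GRAY).astype(int);go=cv2.cvtColor(np.ascontiguousarray(old),cv2.COLOR_RGB2GRAY).astype(int)
for u in(246,256,266,276,284): print(u,'new',g[142:172,u].tolist(),'\n   old',go[142:172,u].tolist())
E
```

```text
position: [0.4667, -0.0463, 0.2756]
contact_force: [1.7, -1.6, -0.2]
position: [0.4076, -0.2304, 0.2752]
contact_force: [1.1, -0.2, 0.7]
0 free top [ 0.6325 -0.0145] px [287.5 151.2] side [226.2 164.8]
3 free top [ 0.6261 -0.0144] px [287.4 153.6] side [228.4 165.1]
6 free top [ 0.6197 -0.014 ] px [287.2 156.1] side [230.5 165.5]
hinge-side top px [243.  151.2]
246 new [112, 111, 112, 111, 110, 103, 82, 84, 92, 87, 78, 47, 41, 42, 42, 43, 48, 54, 59, 61, 77, 100, 96, 93, 97, 66, 73, 113, 140, 142] 
   old [104, 104, 104, 104, 104, 96, 71, 56, 52, 50, 53, 57, 57, 57, 58, 63, 85, 106, 110, 109, 109, 117, 119, 81, 62, 58, 54, 65, 78, 80]
256 new [116, 115, 116, 116, 115, 106, 78, 73, 85, 85, 78, 55, 54, 62, 63, 63, 62, 61, 61, 58, 61, 68, 75, 71, 71, 78, 74, 72, 109, 80] 
   old [118, 119, 120, 120, 119, 110, 83, 69, 66, 59, 58, 59, 66, 72, 73, 73, 72, 67, 60, 54, 64, 91, 119, 103, 48, 37, 85, 119, 122, 123]
266 new [114, 116, 113, 115, 113, 104, 75, 68, 86, 87, 79, 55, 48, 55, 65, 69, 68, 74, 77, 77, 77, 77, 77, 72, 69, 77, 72, 55, 65, 72] 
   old [108, 112, 117, 116, 116, 108, 80, 63, 59, 54, 33, 32, 34, 42, 76, 98, 86, 111, 123, 124, 125, 125, 124, 109, 49, 27, 67, 118, 124, 120]
276 new [130, 131, 131, 131, 130, 124, 99, 82, 86, 88, 81, 62, 59, 76, 78, 77, 77, 78, 78, 78, 77, 77, 78, 74, 67, 62, 53, 44, 62, 73] 
   old [123, 125, 127, 127, 127, 120, 99, 98, 122, 125, 125, 125, 125, 126, 125, 124, 125, 125, 125, 126, 125, 126, 123, 110, 64, 39, 51, 93, 117, 121]
284 new [123, 123, 124, 123, 122, 117, 94, 77, 102, 103, 90, 76, 46, 42, 43, 42, 41, 41, 40, 39, 34, 33, 33, 32, 25, 9, 5, 5, 12, 37] 
   old [117, 116, 116, 117, 116, 110, 87, 53, 46, 48, 48, 48, 45, 36, 33, 35, 52, 76, 72, 50, 49, 72, 115, 108, 73, 64, 81, 120, 123, 123]
```

The door's top rail lies at rows 150–152 across the whole front, parallel to the roof edge, so it is shut. I'm handing the job in.

```bash
python3 -c "
from rig import ticket,get_state
print(get_state()['clock']);print(ticket.sign_off())"
```

```text
48.1
the job is handed in; nothing more can be done
None
```

I put the yellow, blue and green discs home coated face up on their own ledges (no red disc was on the bench), hung the door on both pins and swung it shut, then handed the job in at 48 s; I checked the shut door from camera brightness readings only, as I had used all my picture views.

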